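# Put the pipe couplings away under the boiler

## Task

One brass pipe coupling has dropped into the narrow gap between the condensate pump and the white trunking: draw it out with the bent rod from the hanger, and hang the rod back in its fork. Put that coupling and all the others lying on the worktop into the wooden fittings box, whose sliding lid has to be pushed well open first, and then slide the lid fully home so that it snaps over its ridge. Leave the other things on the worktop where they are.

Things in the scene. Friction and masses are not known exactly. Their poses are not given: they have to be found in the camera images.
- pump: condensate pump, plumbed in and fixed: a grey and white box 115 (own x) by 220 (own y) by 130 high, black cap and cover on top up to 144 high; origin at the centre of its underside, own z up. Outlet hose at its +y end. Its pipe trunking (see point trunking) is part of this body
- gap_mouth (a point): point on the worktop in the middle of the open end of the gap between pump and trunking (own x 80.5, y -110 of the pump), axes as the pump's. The straight gap, 46 wide, runs from here along +y, open at the top and at this end; 185 in, a white waste pipe 120 high closes it
- trunking (a point): middle of the top of the white trunking fixed behind the pump, 65 high, 75 wide (own x 103.5 to 178.5 of the pump), from own y -110 to +330; axes as the pump's. Two copper pipes 148 high rise from it at own y 270 to 360 of the pump
- hanger: steel tool hanger fixed to the worktop: base plate 80 by 110, an upright post 18 wide and 180 high at its own +x side, with a crosspiece 44 wide at its top, and two prongs at its top that run to own -x, 18 apart, each 13 wide, upper side 180 above the worktop; origin on the worktop under the fork point
- fork (a point): the point between the prongs, at their upper side, where the rod's axis belongs; axes as the hanger's: the prongs run along x and are open at -x, where they end 26 from this point; the post's face lies 30 to +x of it
- rod: bent steel rod, 0.16 kg, at the start hanging upright in the fork by its collar. Origin on its axis at the collar's underside, own z up. Round shank of diameter 8 straight down to 150 below the origin, there bent square into a foot. Above the origin the collar, 34 square, 8 thick. To take it out: lift it a little, then move it out along the hanger's own -x
- rod_foot (a point): end of the rod's foot: a bar of diameter 8 that reaches from the shank 28 to the rod's own -x; its underside lies 154 below the rod's origin
- rod_grip (a point): middle of the rod's flat wooden grip, 40 above the rod's origin, axes as the rod's. The grip is 24 (x) by 16 (y), from 8 to 82 above the origin. Pinch it on its 16 mm sides
- box: wooden fittings box screwed to the worktop, 200 (own x) by 216 (own y) by 81 high, walls 8 thick, floor 6; origin at the centre of its underside, own z up. Inside 184 by 200, with groove lips 6 deep along the two long sides, so 172 clear between them. The front wall (own -y) is 60 high and the lid slides out over it; the other walls are 81 high
- box_floor (a point): centre of the box's inner floor, 6 above the worktop; axes as the box's
- lid (a joint): how far the lid is slid open, m: 0 fully home, 0.17 the stop when fully open; it moves to own -y of the box and cannot come off. Sliding friction about 2 N; a bead under it must be forced, with roughly 10 N, over a sprung brass ridge on the front wall, met at 0.016 and passed at 0.004; short of that the lid stays ajar
- lid_grip (a point): centre of the top of the lid's wooden grip bar, 99 above the worktop; axes as the box's. The bar is 70 (x) by 12 (y), 24 high above the lid's top; it stands at own y +55 of the box when the lid is home and moves with it. The lid's rear edge, 49 to +y of the bar, uncovers the box from the rear wall on
- coupling0: brass pipe coupling, a hexagonal bar 75 long, 30 across flats (34.6 across corners), about 0.18 kg, lying on a flat; origin at its centre, own x along its length. This one lies in the gap at the start, roughly along it
- coupling1: brass pipe coupling, a hexagonal bar 75 long, 30 across flats (34.6 across corners), about 0.18 kg, lying on a flat; origin at its centre, own x along its length. On the open worktop; may be absent
- coupling2: brass pipe coupling, a hexagonal bar 75 long, 30 across flats (34.6 across corners), about 0.18 kg, lying on a flat; origin at its centre, own x along its length. On the open worktop; may be absent
- coupling3: brass pipe coupling, a hexagonal bar 75 long, 30 across flats (34.6 across corners), about 0.18 kg, lying on a flat; origin at its centre, own x along its length. On the open worktop; may be absent
- olive_jar: bystander: glass screw-top jar with small brass rings, 62 across, 76 high; origin under its centre
- gauge_case: bystander: blue plastic case 140 by 220 by 60 high; origin under its centre
- socket_clasp (a point): bystander: clasp at the front left (-x, +y) of the stainless socket set box, 36 above the worktop; the box, 120 by 280 by 57 high, has its centre 62 to +x and 90 to -y of it
- hammer: bystander: wooden-handled hammer 280 long, lying; origin on the worktop under its middle
- wrench: bystander: steel spanner 190 long, 8 thick; origin under its middle
- tape_roll: bystander: white roll of thread tape, 54 across, 18 high; origin under its centre
Not all that is in view belongs to the job. Leave any blue, purple or red look-alike of the coupling0 alone.

How it is judged:
By the outcome, as a careful person would: the job done as asked, in the order asked, and still so for the second after the job is handed in, with the robot touching nothing.
Of coupling1, coupling2, coupling3 only 1 to 3 are there at a start; the rules pass over those that are not, and their reading is None.
At some moment in a run one of coupling1, coupling2, coupling3 may be knocked a few centimetres aside while the robot is not near it.
Once in a run the grip may slacken for a moment while it holds something.
It also fails if it takes over 210 s, if anything falls off the work surface, if the arm or the gripper's body presses on something with over 40 N, if the wrist force passes 120 N, or if a joint passes its speed limit or range.

## Robot

A 7-joint arm with a two-finger parallel gripper is mounted at the origin on the work surface. World frame = base frame: x ahead of the robot, y to its left, z up, the work surface at z = 0. Lengths are in m, angles in rad, forces in N, time in s.
With the tool pointing down it reaches from about 0.425 to 0.825 m from the base axis. Payload 3.6 kg.
Tool frame: the origin (TCP) lies on the centre line of the jaws, within the pads' length; the fingertips stand 17 mm ahead of it and the grasp point (between the pads) lies 2 mm behind it; z points along the fingers, y is the line along which they close (so a half turn about z gives the same grasp; the last joint's range is limited). The gripper opens to 93 mm and grips with 3 to 60 N. Pads are 15 mm wide; open, the fingers measure 128 mm over their backs; the gripper's body (75 mm by 188 mm) begins 65 mm behind the grasp point.
Start: joints at [1.135, 0.615, -0.013, 1.423, 0.008, 1.103, -0.04], TCP at [0.258, -0.596, 0.21] pointing down, gripper open.
Joint ranges: [-3.12, 3.12], [-0.3, 2.06], [-1.34, 1.32], [0.26, 2.42], [-1.36, 4.5], [0.01, 1.98], [-2.84, 2.84]. Speed limits (rad/s): [2.79, 2.79, 3.14, 3.14, 3.14, 3.14, 3.14].

## Interface

Orientations are given as a unit quaternion [x, y, z, w].
In Python, from bench import ctrl gives the robot as it stands.
- The arm moves only by the tool send_rows, never from a script. Its argument "plan" is a list of rows, each a list of 3 entries, a list of its own where there are three numbers: the shift along the tool's x, y, z in mm, then the turn, a rotation vector about the tool's x, y, z in rad, then the opening, from 0 (shut) to 1 (fully open). In form: [[[dx, dy, dz], [wx, wy, wz], hand], ...]. A call has 1 to 5 rows; each row shifts and turns the commanded pose from where the row before left it, along the tool's axes as they then stand; what a row does not reach is not made up. A row lasts 1/12 s, in which the tool goes at most 41.7 mm and 7.16 degrees, less where a joint would pass 70% of its speed; a pose out of reach is approached as far as the arm can. A call is refused whole if a number of a shift passes 41.7 or a number of a turn 0.125, either way. A call with a gripper value outside its range is refused whole. The fingers move at their own pace and stop on an object; "squeeze" is the grip in N (left out, the last holds). Time passes only in rows, so rows that do not move let the fingers close. It gives the time, the measured TCP pose, the force, the opening and the grip force at its end, in the units of the state.
- ctrl.get_obs(): the state, without advancing time (a new reading comes with each control period).
- ctrl.get_image(name): name is "side" or "top"; returns a dict with "image" (400x640x3 uint8, red, green, blue), "intrinsics" (3x3 intrinsics, pixels), "R" (3x3) and "t" (3): a world point X has camera coordinates R X + t. Camera axes: x right, y down, z forward; pixel columns grow to the right and rows downward; lengths in m; the calibration is good to about 2 mm. A picture is of the moment at which its call begins. There is no depth.
- ctrl.finish_job(): hands the job in; it is judged then, once.
The state is a dict: "time": time; "q": joint angles; "joint_vel": joint speeds; "effort": joint torques, N m; "ee_pos": TCP position; "ee_rot": TCP orientation; "ft_force": force on the tool from outside, world axes, zero at the start; "wrist_torque": the same for the moment, N m; "width": opening from 0.0 (shut) to 1.0 (fully open); "grip_force": force on a finger pad.
Only numpy, scipy, OpenCV 4.12 (cv2) and the standard library are available. Lean on these libraries where they do the work, as an engineer would, in place of code of your own. Each camera call takes 0.05 s, during which the arm holds its last target. There are 200 camera calls.

## Working session

There is one attempt and no reset: what is moved stays moved. The work goes in short steps, Python scripts to look and compute and a tool call to move; the robot and the scene stay as the last step left them, time stands still between calls to the robot, and variables do not carry over. Pictures are saved under pics/ and viewed, at most 14 in all, crops included, and the job is handed in when it is done.

Besides the shell and the picture viewer there is one more tool, called by a JSON object that holds its "api" and its "payload". send_rows: Moves the arm, as the interface text tells. Its arguments: {"type":"object","properties":{"plan":{"type":"array","items":{"type":"array"}},"squeeze":{"type":"number"}},"required":["plan"]}

```bash
ls; mkdir -p pics; python3 - <<'E'
from bench import ctrl
import cv2,numpy as np
o=ctrl.get_obs();print({k:np.round(v,3) if not isinstance(v,dict) else v for k,v in o.items()})
for n in("top","side"):
    d=ctrl.get_image(n);cv2.imwrite(f"pics/{n}0.png",d["image"][:,:,::-1]);print(n,np.round(d["intrinsics"],1).tolist(),np.round(d["R"],4).tolist(),np.round(d["t"],4).tolist())
E
```

```text
pics
{'time': np.float64(0.0), 'q': array([ 1.135,  0.616, -0.013,  1.425,  0.008,  1.103, -0.04 ]), 'joint_vel': array([-0.   , -0.001,  0.001, -0.001, -0.001,  0.002,  0.   ]), 'effort': array([-0.0000e+00, -4.5893e+01,  2.0900e-01, -1.6574e+01, -6.1000e-02,
        2.0000e-02,  0.0000e+00]), 'ee_pos': array([ 0.258, -0.596,  0.209]), 'ee_rot': array([ 0.979,  0.203, -0.   , -0.001]), 'ft_force': array([0.58 , 0.049, 0.233]), 'wrist_torque': array([-0.006, -0.018,  0.002]), 'grip_force': np.float64(0.0), 'width': np.float64(1.003)}
top [[367.1, 0.0, 320.0], [0.0, 367.1, 205.3], [0.0, 0.0, 1.0]] [[-0.0213, -0.9996, -0.0197], [-0.9993, 0.0219, -0.0304], [0.0309, 0.019, -0.9993]] [0.0908, 0.5177, 1.0877]
side [[410.6, 0.0, 314.4], [0.0, 410.6, 192.9], [0.0, 0.0, 1.0]] [[0.9494, -0.3133, 0.0211], [-0.1616, -0.5451, -0.8226], [0.2692, 0.7776, -0.5682]] [-0.4989, 0.2217, 1.2587]
```

View pics/top0.png

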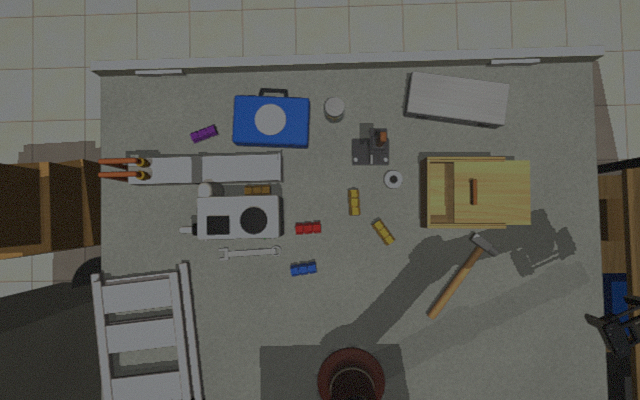

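View pics/side0.png

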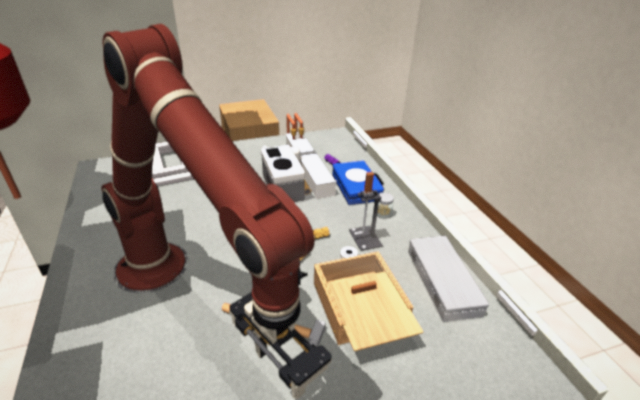

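The top view (world +x up, +y left) shows yellow couplings at (354,202), (383,232), and in the gap at (257,189). The hanger with the rod is at (372,148) and the box at (465,192), with its lid partly open to the right. The side view shows the same, with the arm covering part of the bench.

```bash
cat > h.py <<'E'
from bench import ctrl
import cv2,numpy as np
from scipy.spatial.transform import Rotation as Ro
def shot(n,name=None):
    d=ctrl.get_image(n)
    if name: cv2.imwrite(f"pics/{name}.png",d["image"][:,:,::-1])
    return d
def ray(d,uv,z):
    uv=np.atleast_2d(uv).astype(float);K=d["intrinsics"];R=np.array(d["R"]);t=np.array(d["t"])
    r=(np.linalg.inv(K)@np.c_[uv,np.ones(len(uv))].T).T@R; c=-R.T@t
    return c+r*((z-c[2])/r[:,2])[:,None]
def proj(d,X):
    p=np.atleast_2d(X)@np.array(d["R"]).T+d["t"];p=p@np.array(d["intrinsics"]).T
    return p[:,:2]/p[:,2:]
def tri(d1,uv1,d2,uv2):
    P=[np.array(d["intrinsics"])@np.c_[d["R"],d["t"]] for d in(d1,d2)]
    X=cv2.triangulatePoints(P[0],P[1],np.array(uv1,float).reshape(2,1),np.array(uv2,float).reshape(2,1));return (X[:3]/X[3]).ravel()
def blobs(d,lo,hi,amin=20):
    h=cv2.cvtColor(d["image"],cv2.COLOR_RGB2HSV);m=cv2.inRange(h,np.array(lo),np.array(hi))
    c,_=cv2.findContours(m,cv2.RETR_EXTERNAL,cv2.CHAIN_APPROX_NONE)
    return [(cv2.contourArea(x),cv2.minAreaRect(x),x) for x in c if cv2.contourArea(x)>amin]
def pose():
    o=ctrl.get_obs();return o,np.array(o["ee_pos"]),Ro.from_quat(o["ee_rot"])
E
python3 - <<'E'
from h import *
t=shot("top");s=shot("side")
for n,d in(("top",t),("side",s)):
  for a,r,c in blobs(d,(20,140,60),(32,255,255)):print(n,a,np.round(r[0],1),np.round(r[1],1),round(r[2]),np.round(ray(d,r[0],.026)[0],3),np.round(ray(d,cv2.boxPoints(r),.026)[:,:2],3).tolist())
im=t["image"][:,:,::-1]
a=cv2.resize(im[130:250,180:300],None,fx=5,fy=5,interpolation=2);cv2.imwrite("pics/a.png",a)
b=cv2.resize(im[110:250,330:540],None,fx=3.8,fy=3.8,interpolation=2);cv2.imwrite("pics/b.png",b)
b=cv2.resize(s["image"][130:360,240:440,::-1],None,fx=2.6,fy=2.6,interpolation=2);cv2.imwrite("pics/c.png",b)
E
```

```text
top 146.5 [383.1 232.2] [24.8  9.6] 53 [ 0.436 -0.104  0.026] [[0.458, -0.071], [0.474, -0.094], [0.415, -0.136], [0.399, -0.113]]
top 146.0 [353.7 202.1] [24.7  8.8] 82 [ 0.526 -0.02   0.026] [[0.561, -0.003], [0.564, -0.028], [0.492, -0.037], [0.489, -0.011]]
```

View pics/a.png

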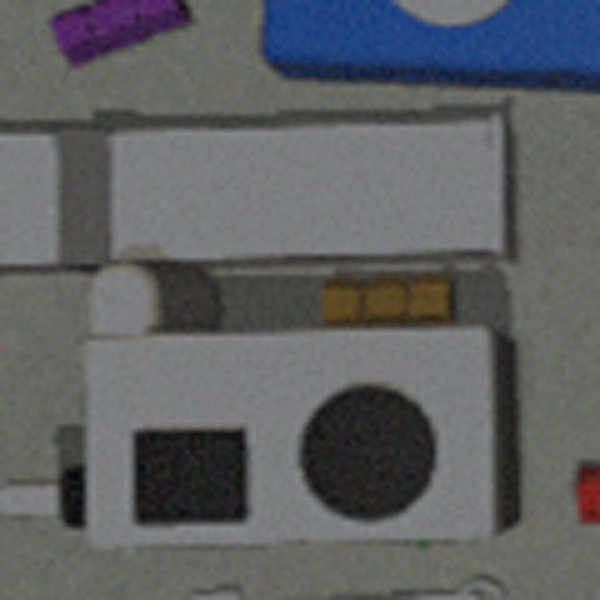

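View pics/b.png

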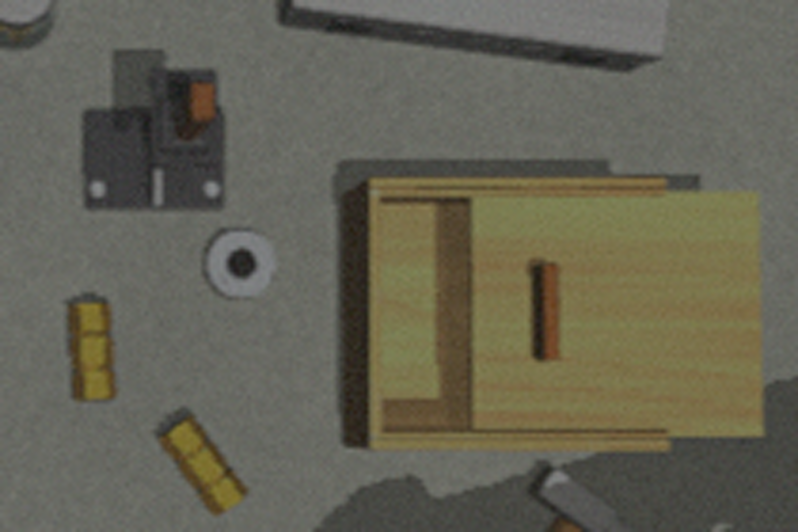

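View pics/c.png

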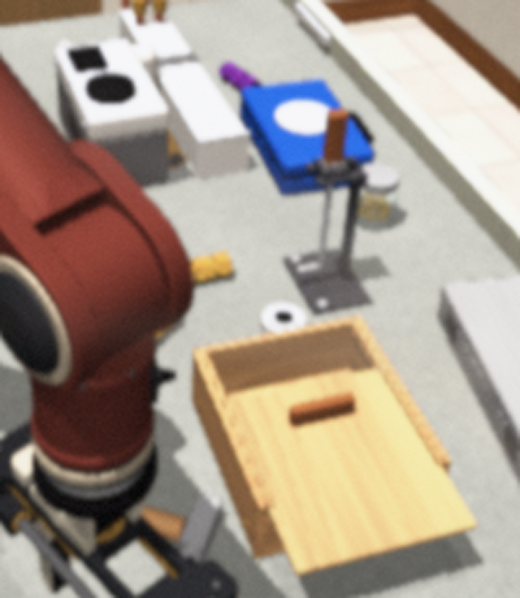

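The crops show these features:
- **Pump and trunking (a):** pump top corners at (88,340), (495,328), (493,533), and the trunking's near edge at (112,262)–(503,250). The gap coupling spans x 322–450.
- **Hanger, lid and box (b):** rod grip at (202,100), lid bar at (551,310), box rim corners at (368,178), (667,178) and (370,450).
- **Side view (c):** rod foot at (300,265), pointing to world -x.

Next I'll turn these into coordinates.

```bash
python3 - <<'E'
from h import *
t=shot("top");s=shot("side")
A=lambda P:np.array(P)/5+[180,130]-.4
B=lambda P:np.array(P)/3.8+[330,110]-.4
C=lambda P:np.array(P)/2.6+[240,130]-.3
p=lambda n,X:print(n,np.round(X,4).tolist())
p("pumptop",ray(t,A([[88,340],[495,328],[493,533],[92,545]]),.13)[:,:2])
p("trunk",ray(t,A([[112,262],[503,250],[503,120]]),.065)[:,:2])
p("coup0",ray(t,A([[322,280],[322,322],[450,280],[450,318]]),.028)[:,:2])
p("boxrim",ray(t,B([[370,179],[667,179],[369,450],[669,450]]),.081)[:,:2])
p("bar",ray(t,B([[551,263],[551,358]]),.099)[:,:2])
p("lidrear",ray(t,B([[472,195],[472,430]]),.075)[:,:2])
p("baseplate",ray(t,B([[84,110],[84,209],[223,209],[223,115]]),.004)[:,:2])
p("rodgriptop",ray(t,B([[202,101]]),.262))
p("rodtri",tri(t,B([202,101]),s,C([337,113])))
p("bartri",tri(t,B([551,310]),s,C([322,404])))
p("rimtri",tri(t,B([370,450]),s,C([195,352])))
p("rimtri",tri(t,B([370,179]),s,C([360,322])))
p("pumptri",tri(t,A([495,328]),s,C([167,122])))
p("trunktri",tri(t,A([503,120]),s,C([246,136])))
p("coltri",tri(t,B([185,130]),s,C([325,170])))
for n,d in(("top",t),("side",s)):
  for a,r,c in blobs(d,(5,120,60),(15,255,255),8):print(n,a,np.round(r[0],1),np.round(r[1],1),round(r[2]))
tc=C([[300,265],[325,258]]);p("foot",ray(s,tc,.03))
E
```

```text
pumptop [[0.5437, 0.4054], [0.5452, 0.187], [0.4362, 0.19], [0.4342, 0.4045]]
trunk [[0.5919, 0.4142], [0.5935, 0.1902], [0.6679, 0.1889]]
coup0 [[0.5821, 0.3023], [0.5573, 0.3026], [0.5804, 0.2265], [0.5579, 0.2269]]
boxrim [[0.6462, -0.2226], [0.6409, -0.4381], [0.448, -0.2159], [0.4435, -0.4324]]
bar [[0.5798, -0.3449], [0.5117, -0.3425]]
lidrear [[0.6335, -0.2985], [0.4608, -0.293]]
baseplate [[0.7187, -0.0201], [0.64, -0.0182], [0.6374, -0.1277], [0.712, -0.1297]]
rodgriptop [[0.6678, -0.0731, 0.262]]
rodtri [0.6688, -0.0737, 0.2591]
bartri [0.5461, -0.3451, 0.0954]
rimtri [0.4503, -0.2186, 0.0767]
rimtri [0.648, -0.225, 0.0729]
pumptri [0.546, 0.19, 0.1084]
trunktri [0.6668, 0.1895, 0.0632]
coltri [0.6641, -0.0734, 0.18]
top 63.5 [474.5 191.5] [ 3. 25.] 0
top 151.5 [117.5 174.1] [ 5.3 39. ] 88
top 157.5 [117.5 160.5] [ 5. 39.] 90
top 44.0 [383.  136.5] [9. 6.] 90
side 82.0 [301.8 331.2] [14.2  8.2] 18
side 162.5 [363.2 287.1] [ 7.9 25.2] 77
side 399.0 [329.4 307.7] [74.3  9.5] 68
side 295.5 [340.8 269.6] [15.5 38.1] 78
side 33.5 [298.5 257.5] [ 7.1 26.9] 45
side 13.0 [312.5 235.3] [9.  2.5] 81
side 9.0 [233.5 227.5] [4.2 5.7] 45
side 72.5 [368.5 181.9] [ 5.2 18.6] 8
side 205.5 [  7.  176.2] [46.2  6.6] 65
side 3158.0 [510.6 233.1] [351.7  25.6] 39
side 80.0 [293.9 122.2] [16.  14.9] 83
side 825.5 [247.8 124.3] [29.7 57.5] 77
side 8.5 [123.9 100.7] [4.6 7.3] 14
side 16.0 [115.2  88. ] [12.7  6.4] 73
foot [[0.6454, -0.0657, 0.03], [0.6818, -0.0621, 0.03]]
```

{"api": "send_rows", "payload": {"plan": [[[0, 0, -25], [0, 0, 0.11], 1], [[0, 0, -25], [0, 0, 0.11], 1], [[0, 0, -30], [0, 0, 0.11], 1], [[0, 0, -30], [0, 0, 0.1], 1], [[0, 0, 0], [0, 0, 0], 1]]}}

```text
time: 0.72
ee_pos: [0.2596, -0.5992, 0.3271]
ee_rot: [1.0, -0.012, 0.003, 0.006]
ft_force: [0.2, -1.2, 0.9]
width: 0.999
grip_force: 0.0
```

```bash
cat >> h.py <<'E'
def go(x,y,z,yaw):
    # rows in the tool frame; yaw = world heading of tool x (deg), tool pointing down
    o,p,R=pose();M=R.as_matrix()
    tgt=Ro.from_euler('z',yaw,degrees=True)*Ro.from_euler('x',180,degrees=True)
    print("at",np.round(p,4),"yaw",round(np.degrees(np.arctan2(M[1,0],M[0,0])),2),"f",np.round(o["ft_force"],1),"w",round(float(o["width"]),3),"t",round(float(o["time"]),1))
    print("shift",np.round(M.T@(np.array([x,y,z])-p)*1000,1),"then turn",np.round((R.inv()*tgt).as_rotvec(),3))
E
python3 -c "
from h import *
go(.667,-.073,.31,-1.4)"
```

```text
at [ 0.2596 -0.5992  0.3271] yaw -1.38 f [ 0.2 -1.2  0.9] w 0.999 t 0.7
shift [ 394.5 -536.1   12.8] then turn [ 0.012 -0.006  0.   ]
```

{"api": "send_rows", "payload": {"plan": [[[24, -33, 0], [0, 0, 0], 1], [[24, -33, 0], [0, 0, 0], 1], [[24, -33, 0], [0, 0, 0], 1], [[24, -33, 0], [0, 0, 0], 1], [[24, -33, 0], [0, 0, 0], 1]]}}

```text
time: 1.13
ee_pos: [0.3826, -0.4321, 0.3196]
ee_rot: [1.0, -0.01, -0.0, -0.0]
ft_force: [0.7, -0.6, -0.1]
width: 1.003
grip_force: 0.0
```

{"api": "send_rows", "payload": {"plan": [[[24, -33, 0], [0, 0, 0], 1], [[24, -33, 0], [0, 0, 0], 1], [[24, -33, 0], [0, 0, 0], 1], [[24, -33, 0], [0, 0, 0], 1], [[24, -33, 0], [0, 0, 0], 1]]}}

```text
time: 1.55
ee_pos: [0.506, -0.2697, 0.3197]
ee_rot: [1.0, -0.01, -0.0, -0.0]
ft_force: [0.5, 0.4, -0.6]
width: 1.0
grip_force: 0.0
```

{"api": "send_rows", "payload": {"plan": [[[24, -33, 0], [0, 0, 0], 1], [[24, -33, 0], [0, 0, 0], 1], [[24, -33, 0], [0, 0, 0], 1], [[12, -17, 0], [0, 0, 0], 1], [[0, 0, 0], [0, 0, 0], 1]]}}

```text
time: 1.97
ee_pos: [0.5948, -0.1493, 0.3186]
ee_rot: [1.0, -0.004, 0.0, -0.003]
ft_force: [-0.6, -0.1, 0.5]
width: 0.997
grip_force: 0.0
```

```bash
python3 -c "
from h import *
go(.667,-.073,.31,-1.4)
t=shot('top','top1');s=shot('side','side1')
for n,d in(('top',t),('side',s)):
  for a,r,c in blobs(d,(20,140,60),(32,255,255)):print(n,a,np.round(r[0],1),np.round(r[1],1),round(r[2]),np.round(ray(d,r[0],.026)[0],3))
  cv2.imwrite(f'pics/{n}1b.png',cv2.resize(d['image'][100:300,250:550,::-1],None,fx=2.6,fy=2.6,interpolation=2))
"
```

```text
at [ 0.5948 -0.1493  0.3186] yaw -0.5 f [-0.6 -0.1  0.5] w 0.997 t 2.0
shift [ 71.5 -76.8   9.1] then turn [-0.006 -0.     0.016]
top 163.0 [383.1 232.1] [24.7  9.4] 56 [ 0.437 -0.103  0.026]
top 22.0 [353.5 193. ] [6. 7.] 90 [ 0.553 -0.02   0.026]
```

{"api": "send_rows", "payload": {"plan": [[[24, -26, 0], [0, 0, 0], 1], [[24, -26, 0], [0, 0, 0.015], 1], [[23, -25, 0], [0, 0, 0], 1], [[0, 0, 0], [0, 0, 0], 1], [[0, 0, 0], [0, 0, 0], 1]]}}

```text
time: 2.48
ee_pos: [0.6647, -0.0824, 0.3188]
ee_rot: [1.0, -0.018, -0.001, 0.0]
ft_force: [-0.8, -1.4, -0.1]
width: 0.998
grip_force: 0.0
```

```bash
python3 -c "
from h import *
go(.667,-.073,.225,-1.4)
s=shot('side')
cv2.imwrite('pics/s2.png',cv2.resize(s['image'][120:300,200:440,::-1],None,fx=3.2,fy=3.2,interpolation=2))
"
```

```text
at [ 0.6647 -0.0824  0.3188] yaw -2.02 f [-0.8 -1.4 -0.1] w 0.998 t 2.5
shift [ 2.1 -9.5 93.8] then turn [ 0.     0.002 -0.011]
```

View pics/s2.png

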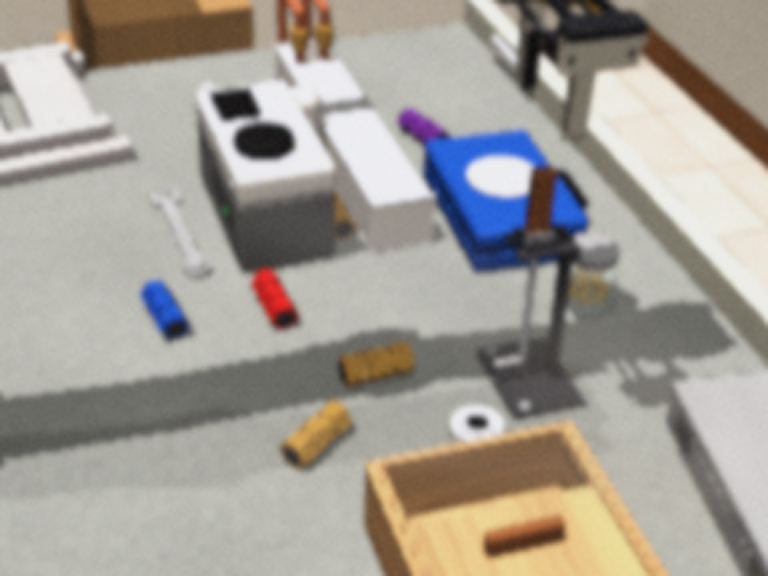

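The side view shows the gripper above the grip. Only two couplings lie in the open, at crop (377,362) and (318,433), and the rod grip is at (543,200).

{"api": "send_rows", "payload": {"plan": [[[2.5, -9, 10], [0, 0, 0], 1], [[0, 0, 30], [0, 0, 0], 1], [[0, 0, 30], [0, 0, 0], 1], [[0, 0, 24], [0, 0, 0], 1], [[0, 0, 0], [0, 0, 0], 1]]}}

```text
time: 2.95
ee_pos: [0.6628, -0.0749, 0.2198]
ee_rot: [1.0, -0.019, -0.006, 0.0]
ft_force: [-0.7, 0.2, -1.9]
width: 1.001
grip_force: 0.0
```

{"api": "send_rows", "payload": {"plan": [[[0, 0, 0], [0, 0, 0], 0.3], [[0, 0, 0], [0, 0, 0], 0.3], [[0, 0, 0], [0, 0, 0], 0.3], [[0, 0, 0], [0, 0, 0], 0.3], [[0, 0, 0], [0, 0, 0], 0.3]], "squeeze": 45}}

```text
time: 3.37
ee_pos: [0.6683, -0.0735, 0.2275]
ee_rot: [1.0, -0.018, 0.001, 0.0]
ft_force: [-0.2, -0.3, 0.7]
width: 0.688
grip_force: 0.0
```

```bash
python3 -c "
from h import *
go(.667,-.073,.225,-1.4)
t=shot('top');s=shot('side')
a=cv2.resize(t['image'][110:180,340:420,::-1],(400,350),interpolation=2)
b=cv2.resize(s['image'][150:260,320:420,::-1],(320,350),interpolation=2)
cv2.imwrite('pics/d3.png',np.hstack([a,b]))
"
```

```text
at [ 0.6683 -0.0735  0.2275] yaw -2.08 f [-0.2 -0.3  0.7] w 0.688 t 3.4
shift [-1.3 -0.4  2.5] then turn [ 0.    -0.003 -0.012]
```

View pics/d3.png

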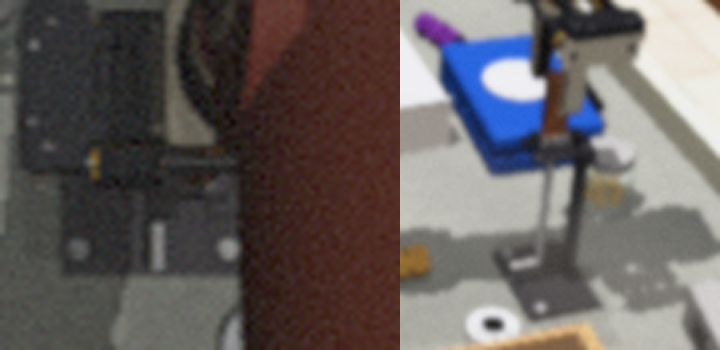

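The fingers straddle the grip, so I'll close.

{"api": "send_rows", "payload": {"plan": [[[0, 0, 2], [0, 0, -0.01], 0], [[0, 0, 0], [0, 0, 0], 0], [[0, 0, 0], [0, 0, 0], 0], [[0, 0, 0], [0, 0, 0], 0], [[0, 0, 0], [0, 0, 0], 0]]}}

```text
time: 3.88
ee_pos: [0.6675, -0.0733, 0.2238]
ee_rot: [1.0, -0.013, -0.0, -0.0]
ft_force: [0.6, -0.3, 0.2]
width: 0.249
grip_force: 0.0
```

{"api": "send_rows", "payload": {"plan": [[[0, 0, 0], [0, 0, 0], 0], [[0, 0, 0], [0, 0, 0], 0], [[0, 0, 0], [0, 0, 0], 0], [[0, 0, 0], [0, 0, 0], 0], [[0, 0, 0], [0, 0, 0], 0]]}}

```text
time: 4.3
ee_pos: [0.6675, -0.0736, 0.2238]
ee_rot: [1.0, -0.013, -0.0, 0.0]
ft_force: [0.2, -0.9, -0.7]
width: 0.166
grip_force: 45.0
```

```bash
python3 -c "
from h import *
go(.667,-.073,.225,-1.4);print(pose()[0]['grip_force'])"
```

```text
at [ 0.6675 -0.0736  0.2238] yaw -1.51 f [ 0.2 -0.9 -0.7] w 0.166 t 4.3
shift [-0.5 -0.5 -1.2] then turn [ 0.     0.    -0.002]
44.98782992362976
```

Gripped (45 N). Now I'll lift 15 mm, back out along -x, then raise the rod.

{"api": "send_rows", "payload": {"plan": [[[0, 0, -8], [0, 0, 0], 0], [[0, 0, -8], [0, 0, 0], 0], [[0, 0, 0], [0, 0, 0], 0], [[-20, 0, 0], [0, 0, 0], 0], [[-25, 0, 0], [0, 0, 0], 0]]}}

```text
time: 4.72
ee_pos: [0.6234, -0.0717, 0.2396]
ee_rot: [1.0, -0.013, 0.001, -0.0]
ft_force: [0.1, 0.8, -1.9]
width: 0.17
grip_force: 45.0
```

{"api": "send_rows", "payload": {"plan": [[[-25, 0, 0], [0, 0, 0], 0], [[-15, 0, -20], [0, 0, 0], 0], [[0, 0, -35], [0, 0, 0], 0], [[0, 0, -35], [0, 0, 0], 0], [[0, 0, -30], [0, 0, 0.0], 0]]}}

```text
time: 5.13
ee_pos: [0.5824, -0.071, 0.3629]
ee_rot: [1.0, -0.013, 0.001, -0.0]
ft_force: [1.2, 0.4, -0.7]
width: 0.167
grip_force: 45.0
```

```bash
python3 -c "
from h import *
go(.582,.336,.36,-.4);print(pose()[0]['grip_force'])
s=shot('side');t=shot('top')
a=cv2.resize(t['image'][100:220,300:420,::-1],(350,350),interpolation=2)
b=cv2.resize(s['image'][100:260,280:420,::-1],(350,400),interpolation=2)[:350]
cv2.imwrite('pics/d4.png',np.hstack([a,b]))"
```

```text
at [ 0.5824 -0.071   0.3629] yaw -1.49 f [ 1.2  0.4 -0.7] w 0.167 t 5.1
shift [ -11.  -406.8    2.9] then turn [-0.    -0.003 -0.019]
44.98780846595764
```

View pics/d4.png

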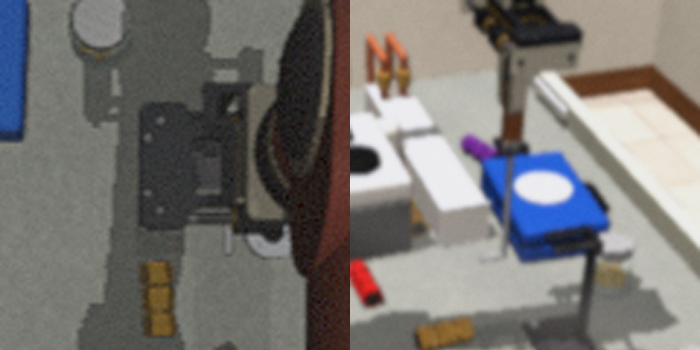

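The rod is out of the fork and upright in the gripper, with its foot to world -x at side-crop (490,258). Next I'll carry it over the gap, behind the coupling.

{"api": "send_rows", "payload": {"plan": [[[0, -35, 0], [0, 0, 0], 0], [[0, -40, 0], [0, 0, -0.018], 0], [[0, -40, 0], [0, 0, 0], 0], [[0, -40, 0], [0, 0, 0], 0], [[0, -40, 0], [0, 0, 0], 0]]}}

```text
time: 5.65
ee_pos: [0.5848, 0.1256, 0.3591]
ee_rot: [1.0, -0.004, -0.001, 0.0]
ft_force: [0.3, -0.3, -1.4]
width: 0.169
grip_force: 45.0
```

{"api": "send_rows", "payload": {"plan": [[[0, -40, 0], [0, 0, 0], 0], [[0, -40, 0], [0, 0, 0], 0], [[0, -40, 0], [0, 0, 0], 0], [[0, -40, 0], [0, 0, 0], 0], [[0, -30, 0], [0, 0, 0], 0]]}}

```text
time: 6.07
ee_pos: [0.5853, 0.3183, 0.3585]
ee_rot: [1.0, -0.002, -0.001, -0.001]
ft_force: [0.4, 0.4, -2.0]
width: 0.17
grip_force: 45.0
```

```bash
cat > rodview.py <<'E'
from h import *
go(.582,.336,.36,-.4);print(pose()[0]['grip_force'])
s=shot('side');t=shot('top')
a=cv2.resize(t['image'][130:250,170:330,::-1],(420,315),interpolation=2)
b=cv2.resize(s['image'][80:260,220:380,::-1],(360,405),interpolation=2)[:315]
b=cv2.resize(s['image'][90:230,230:370,::-1],(315,315),interpolation=2)
import sys;cv2.imwrite(f'pics/{sys.argv[1]}.png',np.hstack([a,b]))
E
python3 rodview.py d5
```

```text
at [0.5853 0.3183 0.3585] yaw -0.23 f [ 0.4  0.4 -2. ] w 0.17 t 6.1
shift [ -3.4 -17.6  -1.4] then turn [-0.002  0.003  0.003]
44.99889671802521
```

View pics/d5.png

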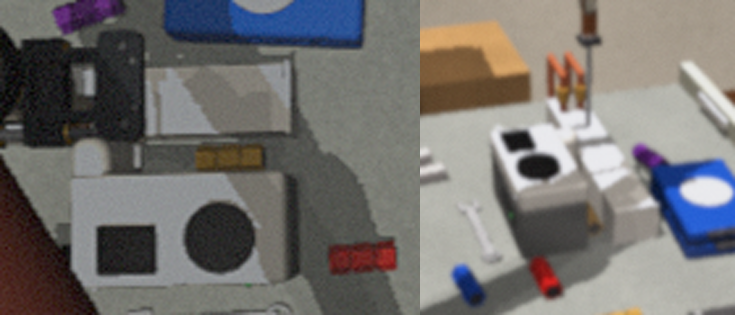

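```bash
python3 -c "
from h import *
go(.582,.337,.20,-.4)
t=shot('top')
print(ray(t,[[222.6,185],[222.6,194]],.165))
g=t['image'][180:200,210:235].mean(2).astype(int);print(g)"
```

```text
at [0.5834 0.3225 0.3572] yaw 0.23 f [-0.9  1.  -2.2] w 0.172 t 6.2
shift [ -0.5 -13.8 157.2] then turn [-0.005  0.006  0.011]
[[0.5726562  0.32665713 0.165     ]
 [0.54941413 0.32696377 0.165     ]]
[[ 29  34  29  34  30  31  33  29  23  30  28  30  35  34  34  27  28  96
  134 145 128 103 106 124 144]
 [ 31  31  12  26  34  35  28  23  33  35  35  32  35  33  29  21  39  80
  105 113  89  71  64  66  84]
 [ 40  38  39  26  26  23  28  35  36  29  37  34  31  31  19  34  50  62
   72  76  78  78  73  63  68]
 [ 59  48  58  49  38  38  41  37  47  36  38  42  36  38  40  55  63  61
   85  96  98  91  93  88  96]
 [ 70  54  58  59  60  59  57  57  58  58  60  51  59  67  75  58  56  80
  109 119 123 115 112 105 104]
 [ 88  68  56  62  55  55  63  55  61  59  49  50  84 112 125  92  58  70
   75  69  78  73  75  72  78]
 [104  80  62  53  57  59  59  64  58  58  57  56  77 124 132  91  59  70
   70  68  68  74  70  72  71]
 [114  86  60  59  62  59  61  57  59  59  62  57  79 123 131  93  65  71
   68  72  66  75  72  70  71]
 [114  93  68  54  58  57  62  61  63  62  56  51  79 119 12
[... 500 characters left out ...]
59  61  64  60  63 107 119  91  74  78
   78  80  80  78  82  84  77]
 [123 103  74  54  54  54  57  60  53  60  59  54  46  51  73  75  79  76
   78  80  78  79  87  83  81]
 [ 92  75  57  52  50  53  45  55  48  57  50  51  42  51  69  74  75  78
   78  77  77  74  80  86  82]
 [ 95  85  83  80  85  83  86  79  85  83  82  87  81  88  91  90  90  98
   98  95  98 102 107 104 111]
 [140 143 142 143 145 146 142 151 147 152 147 148 150 151 148 147 149 150
  150 149 151 146 151 154 151]
 [149 149 149 152 149 150 151 148 150 150 149 147 148 150 151 149 151 148
  149 145 147 149 149 148 147]
 [150 148 150 147 151 150 146 147 148 148 147 143 147 148 144 147 146 147
  145 147 146 150 146 146 148]]
```

{"api": "send_rows", "payload": {"plan": [[[2, -10, 0], [0, 0, 0.005], 0], [[0, 0, 20], [0, 0, 0], 0], [[0, 0, 30], [0, 0, 0], 0], [[0, 0, 20], [0, 0, 0], 0], [[0, 0, 0], [0, 0, 0], 0]]}}

```text
time: 6.63
ee_pos: [0.5875, 0.3205, 0.2845]
ee_rot: [1.0, -0.008, -0.005, 0.003]
ft_force: [0.1, -1.1, -3.2]
width: 0.17
grip_force: 45.0
```

```bash
python3 rodview.py d6
```

```text
at [0.5875 0.3205 0.2845] yaw -0.93 f [ 0.1 -1.1 -3.2] w 0.17 t 6.6
shift [ -6.4 -14.9 -75.6] then turn [ 0.007  0.009 -0.009]
44.99945819377899
```

View pics/d6.png

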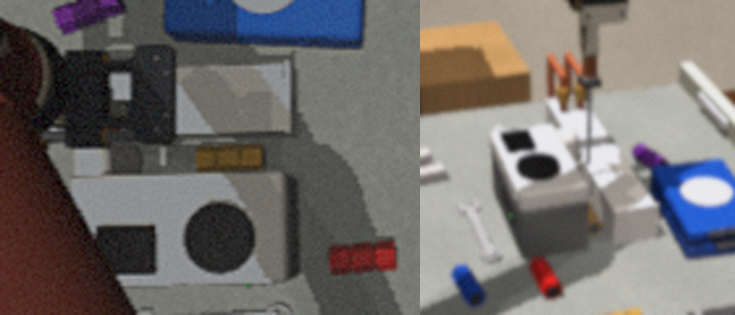

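```bash
cat > foot.py <<'E'
from h import *
import sys
z=float(sys.argv[1])
for i in range(2): go(.585,.337,.205,-.4)
t=shot('top')
g=t['image'].mean(2);R=t['image'].astype(float)
print(np.round(ray(t,[[231,189],[233,189],[232,185],[232,193]],z),4).tolist())
print(g[176:200:2,224:262].astype(int))
E
python3 foot.py .09
```

```text
at [0.5898 0.3225 0.2899] yaw -0.89 f [ 0.2  0.2 -0.4] w 0.171 t 6.7
shift [ -5.  -14.5  84.9] then turn [ 0.001  0.    -0.009]
at [0.5898 0.3225 0.2899] yaw -0.89 f [ 0.2  0.2 -0.4] w 0.171 t 6.7
shift [ -5.  -14.5  84.9] then turn [ 0.001  0.    -0.009]
[[0.5679, 0.3247, 0.09], [0.5678, 0.3191, 0.09], [0.579, 0.3217, 0.09], [0.5567, 0.3221, 0.09]]
[[ 31  40  39  38  29  33  31  34  30  37  28  41 116 146 146 146 144 142
  150 142 139 148 146 143 125 105 111 109 107 111 110 111 111 107 108 112
  109 109]
 [ 28  34  23  37  59  52  39  35  28  44  25  38 116 148 146 144 144 144
  146 145 141 143 146 143 148 143 131 109 112 108 112 111 112 111 111 109
  115 110]
 [ 30  26  33  35  40  36  39  29  29  40  37  37 110 144 138 136 140 135
  137 134 138 135 138 139 135 137 133 115  97  90  91  85  85  91  87  80
   73  80]
 [ 23  36  27  30  33  33  35  38  34  26  26  32  50  65  72  70  73  71
   74  75  75  78  76  75  75  77  83  76  82  83  82  83  81  87  75  64
   54  55]
 [ 46  48  51  54  48  40  45  38  32  33  44  54  91 107 104 110 108 101
  108 111 112 109  89  70  75  68  73 
[... 460 characters left out ...]
  68  66  69  64  60  53  66  68  65  65  71  66  68
   60  57]
 [ 60  75  79  77  75  73  89 115  93  74  77  78  80  79  83  81  71  68
   71  77  72  72  69  66  71  61  64  64  53  59  62  62  64  66  69  67
   61  61]
 [ 66  74  81  75  78  74  72  76  75  78  79  76  79  75  80  76  76  83
   76  77  66  58  48  49  46  48  49  51  48  50  49  51  45  52  51  50
   50  47]
 [ 90  90  93  91  95  96  97  99 103 109 109 105 109 107 116 118 120 118
  126 122 125 131 129 132 134 137 132 138 135 142 127 105 100 101 102 106
   98 101]
 [143 148 147 148 147 147 148 146 148 144 145 145 147 149 144 141 148 147
  144 145 146 142 145 141 147 141 144 144 143 146 144 144 130 116 108 112
  109 111]]
```

{"api": "send_rows", "payload": {"plan": [[[-5, -9, 0], [0, 0, -0.009], 0], [[0, 0, 0], [0, 0, 0], 0], [[0, 0, 25], [0, 0, 0], 0], [[0, 0, 20], [0, 0, 0], 0], [[0, 0, 0], [0, 0, 0], 0]]}}

```text
time: 7.2
ee_pos: [0.5819, 0.3324, 0.2415]
ee_rot: [1.0, -0.001, -0.003, 0.002]
ft_force: [-1.4, -0.3, -1.8]
width: 0.171
grip_force: 45.0
```

```bash
python3 foot.py .05 | grep -v '^ *\['; python3 - <<'E'
from h import *
t=shot('top');g=t['image'].mean(2).astype(int);print(g[182:198,228:262])
E
```

```text
at [0.5819 0.3324 0.2415] yaw -0.17 f [-1.4 -0.3 -1.8] w 0.171 t 7.2
shift [ 3.3 -4.7 36.5] then turn [0.003 0.006 0.004]
at [0.5819 0.3324 0.2415] yaw -0.17 f [-1.4 -0.3 -1.8] w 0.171 t 7.2
shift [ 3.3 -4.7 36.5] then turn [0.003 0.006 0.004]
  143 129 111 106 106 109 106 109 107 106 109 104 110 108 110 114 116 108
  109 108]
  143 145 146 124 109 107 109 107 106 110 107 107 110 109 112 109 113 110
  109 112]
  139 134 137 132 117  98  93  88  92  92  88  90  94  85  84  84  88  81
   76  75]
   74  76  77  72  77  82  81  78  73  79  78  83  79  70  62  54  53  57
   54  60]
  103 106 111 106  87  75  68  63  72  76  73  73  72  76  70  67  68  68
   69  72]
   67  71  66  47  53  52  52  55  46  50  49  51  53  43  49  57  48  53
   50  53]
   71  77  74  68  67  71  66  68  68  61  60  51  67  65  68  66  69  66
   55  55]
   70  67  68  65  58  66  62  69  70  59  55  63  67  68  69  64  67  65
   64  63]
   69  69  71  63  71  61  66  64  66  54  47  61  60  59  63  66  65  65
   60  62]
   70  69  63  54  50  43  44  51  45  45  44  47  55  49  50  46  51  47
   43  45]
  126 
[... 1721 characters left out ...]
  79  72  92  87  65  66  68  69  65  71  75  66  69  69  68  67  64
   65  66  59  54  61  56  51  55  53  45  48  50  41  43  46  43]
 [ 78  70  80  79  86  69  70  71  65  69  79  83  74  71  66  67  64  52
   44  44  49  48  49  45  46  51  50  52  53  45  50  43  51  40]
 [ 77  74  75  75  82  71  75  77  73  76  79  88  84  81  80  78  79  73
   74  73  74  75  72  62  56  58  65  65  62  66  62  69  65  63]
 [ 94  92  87  90  94 100 102 106 104 115 111 118 118 116 126 124 128 127
  128 128 133 132 123 103  99  98 103 101 101  98 102  99  99 100]
 [148 140 143 145 142 143 140 141 146 141 141 144 145 142 146 146 145 144
  145 146 145 145 146 124 108 105 110 108 107 108 104 108 110 113]]
```

{"api": "send_rows", "payload": {"plan": [[[2.5, 0, 0], [0, 0, 0], 0], [[0, 0, 12], [0, 0, 0], 0], [[0, 0, 12], [0, 0, 0], 0], [[0, 0, 8], [0, 0, 0], 0], [[0, 0, 0], [0, 0, 0], 0]]}}

```text
time: 7.72
ee_pos: [0.5866, 0.3327, 0.2122]
ee_rot: [1.0, -0.002, -0.001, 0.0]
ft_force: [0.0, -0.5, -2.8]
width: 0.17
grip_force: 45.0
```

```bash
python3 rodview.py d7; python3 -c "
from h import *
print(np.round(pose()[0]['wrist_torque'],2))"
```

```text
at [0.5866 0.3327 0.2122] yaw -0.24 f [ 0.  -0.5 -2.8] w 0.17 t 7.7
shift [  -4.8   -3.2 -147.8] then turn [0.001 0.001 0.003]
44.999476075172424
[ 0.01 -0.01 -0.05]
```

View pics/d7.png

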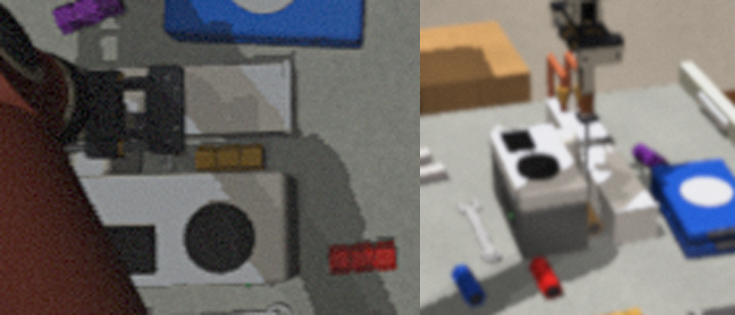

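The foot is down in the gap behind the coupling, which is at top-crop (230,158) and hasn't moved. Now I'll drag it out along -y.

{"api": "send_rows", "payload": {"plan": [[[-1, 8, 4], [0, 0, 0], 0], [[0, 12, 0], [0, 0, 0], 0], [[0, 12, 0], [0, 0, 0], 0], [[0, 14, 0], [0, 0, 0], 0], [[0, 14, 0], [0, 0, 0], 0]]}}

```text
time: 8.23
ee_pos: [0.5858, 0.2711, 0.2094]
ee_rot: [1.0, -0.003, 0.0, -0.0]
ft_force: [0.0, 0.2, -1.7]
width: 0.169
grip_force: 45.0
```

{"api": "send_rows", "payload": {"plan": [[[0, 12, 0], [0, 0, 0], 0], [[0, 12, 0], [0, 0, 0], 0], [[0, 12, 0], [0, 0, 0], 0], [[0, 12, 0], [0, 0, 0], 0], [[0, 0, 0], [0, 0, 0], 0]]}}

```text
time: 8.65
ee_pos: [0.586, 0.22, 0.2091]
ee_rot: [1.0, -0.004, 0.0, 0.002]
ft_force: [0.2, -0.3, -2.1]
width: 0.166
grip_force: 45.0
```

```bash
cat > coup.py <<'E'
from h import *
o,p,R=pose();go(*p,-.4)
t=shot('top')
for a,r,c in blobs(t,(17,110,40),(32,255,255)):
    b=ray(t,cv2.boxPoints(r),.022);c=b.mean(0);e=b[1]-b[0];f=b[2]-b[1];L=e if np.linalg.norm(e)>np.linalg.norm(f) else f
    print("coup",round(a),np.round(r[0],1),np.round(c[:2],4),"len",np.round([np.linalg.norm(e),np.linalg.norm(f)],3),"yaw",round(np.degrees(np.arctan2(L[1],L[0]))%180,1))
E
python3 coup.py
```

```text
at [0.586  0.22   0.2091] yaw -0.49 f [ 0.2 -0.3 -2.1] w 0.166 t 8.7
shift [0. 0. 0.] then turn [ 0.004 -0.    -0.002]
coup 274 [455.7 282.8] [ 0.2851 -0.3109] len [0.247 0.019] yaw 143.3
coup 53 [483.  224.5] [ 0.4527 -0.3955] len [0.127 0.015] yaw 88.8
coup 216 [383.1 232.1] [ 0.4364 -0.1041] len [0.029 0.074] yaw 34.1
coup 32 [ 73.  222.9] [0.4828 0.8181] len [0.049 0.037] yaw 163.7
coup 31 [ 68.  208.5] [0.5262 0.8331] len [0.042 0.039] yaw 88.7
coup 71 [  5.8 214.7] [0.5118 1.0223] len [0.072 0.044] yaw 172.0
coup 212 [353.7 202.1] [ 0.5266 -0.0201] len [0.03  0.072] yaw 2.2
coup 144 [286.6 190.3] [0.5657 0.1773] len [0.075 0.027] yaw 93.4
coup 44 [142.5 175. ] [0.6214 0.6075] len [0.033 0.024] yaw 88.6
coup 4224 [619. 283.] [ 0.2791 -0.7788] len [0.115 0.665] yaw 177.3
coup 375 [450.2 193.5] [ 0.5457 -0.3033] len [0.138 0.173] yaw 4.9
coup 1472 [ 34.4 210.9] [0.5219 0.9353] len [0.299 0.191] yaw 175.5
coup 750 [ 79.5 202.1] [0.545  0.7984] len [0.11  0.266] yaw 16.1
coup 43 [143.1 162.3] [0.6593 0.6054] len [0.024 0.036] yaw 77.4
coup 122 [479.5 159. ] [ 0.645  -0.3919] len [0.143 0.012] yaw 88.6
```

{"api": "send_rows", "payload": {"plan": [[[0, 12, 0], [0, 0, 0], 0], [[0, 12, 0], [0, 0, 0], 0], [[0, 12, 0], [0, 0, 0], 0], [[0, 12, 0], [0, 0, 0], 0], [[0, 8, 0], [0, 0, 0], 0]]}}

```text
time: 9.12
ee_pos: [0.5852, 0.1659, 0.2088]
ee_rot: [1.0, -0.003, -0.0, 0.001]
ft_force: [1.1, 0.6, -1.8]
width: 0.172
grip_force: 45.0
```

{"api": "send_rows", "payload": {"plan": [[[0, -8, 0], [0, 0, 0], 0], [[0, -4, -20], [0, 0, 0], 0], [[0, 0, -40], [0, 0, 0], 0], [[0, 0, -40], [0, 0, 0], 0], [[0, 0, -25], [0, 0, 0], 0]]}}

```text
time: 9.53
ee_pos: [0.5861, 0.1822, 0.3383]
ee_rot: [1.0, -0.001, 0.003, -0.001]
ft_force: [0.9, 0.2, -0.6]
width: 0.169
grip_force: 45.0
```

```bash
python3 coup.py|grep -E "coup (1..|2..) |at|shift"; python3 -c "
from h import *
go(.580,-.07,.36,-1.5)"
```

```text
at [0.5861 0.1822 0.3383] yaw -0.16 f [ 0.9  0.2 -0.6] w 0.169 t 9.5
shift [0. 0. 0.] then turn [-0.002 -0.006  0.004]
coup 283 [455.8 282.6] [ 0.2856 -0.3113] len [0.248 0.022] yaw 141.6
coup 222 [383.2 232.1] [ 0.4365 -0.1043] len [0.03  0.074] yaw 34.8
coup 159 [ 12.5 216.5] [0.5059 1.0018] len [0.081 0.076] yaw 0.3
coup 216 [353.7 202. ] [ 0.5267 -0.0201] len [0.03  0.073] yaw 2.7
coup 203 [305. 189.] [0.5684 0.1227] len [0.071 0.03 ] yaw 88.7
coup 102 [482. 159.] [ 0.6448 -0.3992] len [0.128 0.012] yaw 88.6
at [0.5882 0.183  0.343 ] yaw -0.18 f [1.9 0.6 2.5] w 0.165 t 9.6
shift [ -7.2 252.9 -18.4] then turn [-0.005 -0.014  0.023]
```

{"api": "send_rows", "payload": {"plan": [[[-3, 38, 0], [0, 0, 0.023], 0], [[-2, 40, 0], [0, 0, 0], 0], [[-1, 40, 0], [0, 0, 0], 0], [[0, 40, 0], [0, 0, 0], 0], [[0, 40, 0], [0, 0, 0], 0]]}}

```text
time: 10.0
ee_pos: [0.5742, -0.018, 0.3338]
ee_rot: [1.0, -0.013, -0.0, 0.0]
ft_force: [0.8, 0.1, -1.0]
width: 0.171
grip_force: 45.0
```

{"api": "send_rows", "payload": {"plan": [[[0, 36, 0], [0, 0, 0], 0], [[0, 18, 0], [0, 0, 0], 0], [[0, 0, 35], [0, 0, 0], 0], [[0, 0, 35], [0, 0, 0], 0], [[0, 0, 0], [0, 0, 0], 0]]}}

```text
time: 10.42
ee_pos: [0.5679, -0.0704, 0.2568]
ee_rot: [1.0, -0.014, -0.008, -0.001]
ft_force: [-2.0, 0.4, -3.6]
width: 0.171
grip_force: 45.0
```

```bash
python3 -c "
from h import *
go(.6675,-.0736,.242,-1.5)"
```

```text
at [ 0.5679 -0.0704  0.2568] yaw -1.55 f [-2.   0.4 -3.6] w 0.171 t 10.4
shift [99.8  0.5 13.2] then turn [-0.001  0.016 -0.001]
```

{"api": "send_rows", "payload": {"plan": [[[20, 0, 6], [0, 0, 0], 0], [[20, 0, 6], [0, 0, 0], 0], [[10, 0, 0], [0, 0, 0], 0], [[0, 0, 0], [0, 0, 0], 0], [[0, 0, 0], [0, 0, 0], 0]]}}

```text
time: 10.83
ee_pos: [0.6237, -0.0714, 0.2527]
ee_rot: [1.0, -0.013, 0.0, -0.0]
ft_force: [-0.4, -0.5, -1.2]
width: 0.166
grip_force: 45.0
```

```bash
python3 -c "
from h import *
go(.6675,-.0736,.242,-1.5)"
```

```text
at [ 0.6237 -0.0714  0.2527] yaw -1.47 f [-0.4 -0.5 -1.2] w 0.166 t 10.8
shift [43.9  1.  10.7] then turn [-0.    -0.001  0.   ]
```

{"api": "send_rows", "payload": {"plan": [[[10, 1, 10], [0, 0, 0], 0], [[12, 0, 0], [0, 0, 0], 0], [[12, 0, 0], [0, 0, 0], 0], [[10, 0, 0], [0, 0, 0], 0], [[0, 0, 0], [0, 0, 0], 0]]}}

```text
time: 11.25
ee_pos: [0.6685, -0.0743, 0.2413]
ee_rot: [1.0, -0.013, 0.001, -0.0]
ft_force: [-0.4, -0.6, -1.3]
width: 0.169
grip_force: 45.0
```

```bash
python3 -c "
from h import *
go(.6675,-.0736,.2238,-1.5);print(np.round(pose()[0]['wrist_torque'],2))"
```

```text
at [ 0.6685 -0.0743  0.2413] yaw -1.54 f [-0.4 -0.6 -1.3] w 0.169 t 11.2
shift [-1.  -0.7 17.5] then turn [-0.    -0.001 -0.001]
[ 0.07 -0.03  0.01]
```

{"api": "send_rows", "payload": {"plan": [[[-1, -0.7, 5], [0, 0, 0], 0], [[0, 0, 5], [0, 0, 0], 0], [[0, 0, 4], [0, 0, 0], 0], [[0, 0, 3], [0, 0, 0], 0], [[0, 0, 0], [0, 0, 0], 0]]}}

```text
time: 11.67
ee_pos: [0.6655, -0.0738, 0.2244]
ee_rot: [1.0, -0.014, -0.001, -0.0]
ft_force: [0.0, -0.2, -1.9]
width: 0.172
grip_force: 45.0
```

```bash
python3 -c "
from h import *
go(.6675,-.0736,.2238,-1.5);print(np.round(pose()[0]['wrist_torque'],2))"
```

```text
at [ 0.6655 -0.0738  0.2244] yaw -1.56 f [ 0.  -0.2 -1.9] w 0.172 t 11.7
shift [ 2.  -0.2  0.6] then turn [-0.     0.001 -0.001]
[0.   0.04 0.01]
```

{"api": "send_rows", "payload": {"plan": [[[1.5, 0, 1], [0, 0, 0], 0], [[0, 0, 1], [0, 0, 0], 0], [[0, 0, 0], [0, 0, 0], 0], [[0, 0, 0], [0, 0, 0], 0.25], [[0, 0, 0], [0, 0, 0], 0.3]]}}

```text
time: 12.08
ee_pos: [0.6679, -0.0738, 0.2231]
ee_rot: [1.0, -0.014, 0.0, -0.0]
ft_force: [0.4, 0.4, 0.7]
width: 0.26
grip_force: 0.0
```

{"api": "send_rows", "payload": {"plan": [[[0, 0, 0], [0, 0, 0], 0.5], [[0, 0, 0], [0, 0, 0], 0.7], [[0, 0, 0], [0, 0, 0], 0.8], [[0, 0, 0], [0, 0, 0], 0.8], [[0, 0, 0], [0, 0, 0], 0.8]]}}

```text
time: 12.5
ee_pos: [0.6676, -0.0738, 0.2228]
ee_rot: [1.0, -0.014, 0.0, -0.0]
ft_force: [0.1, -0.5, 0.3]
width: 0.609
grip_force: 0.0
```

{"api": "send_rows", "payload": {"plan": [[[0, 0, -15], [0, 0, 0], 0.8], [[0, 0, -35], [0, 0, 0], 0.8], [[0, 0, -35], [0, 0, 0], 0.8], [[0, 0, -15], [0, 0, 0], 0.8], [[0, 10, 0], [0, 0, 0], 0.8]]}}

```text
time: 12.92
ee_pos: [0.6699, -0.0811, 0.3284]
ee_rot: [1.0, -0.011, 0.005, -0.001]
ft_force: [0.4, 1.3, -0.3]
width: 0.802
grip_force: 0.0
```

```bash
python3 -c "
from h import *
go(.546,-.345,.2,-1.6);print(np.round(pose()[0]['ft_force'],2))
t=shot('top');s=shot('side')
a=cv2.resize(t['image'][100:220,280:520,::-1],(600,300),interpolation=2)
b=cv2.resize(s['image'][150:270,300:400,::-1],(250,300),interpolation=2)[:300]
cv2.imwrite('pics/d8.png',np.hstack([a,b])[:,:800])"
```

```text
at [ 0.6699 -0.0811  0.3284] yaw -1.32 f [ 0.4  1.3 -0.3] w 0.802 t 12.9
shift [-119.2  266.9  126.6] then turn [-0.002 -0.011  0.005]
[ 0.41  1.3  -0.35]
```

View pics/d8.png

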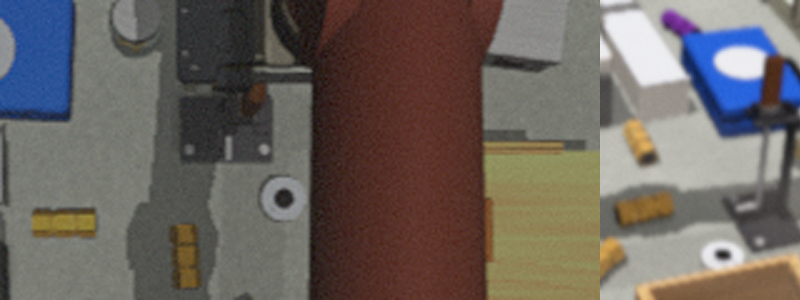

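The rod hangs upright in its fork again (side crop (765,160)) and the coupling lies free at top crop (63,222). Next I'll open the lid.

{"api": "send_rows", "payload": {"plan": [[[-15, 36, 0], [0, 0, 0.005], 0.8], [[-16, 37, 0], [0, 0, 0], 0.8], [[-16, 37, 0], [0, 0, 0], 0.8], [[-16, 37, 0], [0, 0, 0], 0.8], [[-16, 37, 0], [0, 0, 0], 0.8]]}}

```text
time: 13.43
ee_pos: [0.5804, -0.2667, 0.3203]
ee_rot: [1.0, -0.016, -0.002, -0.001]
ft_force: [0.9, 0.0, 0.2]
width: 0.801
grip_force: 0.0
```

{"api": "send_rows", "payload": {"plan": [[[-16, 37, 10], [0, 0, 0], 0.6], [[-16, 37, 25], [0, 0, 0], 0.6], [[-8, 9, 35], [0, 0, 0], 0.6], [[0, 0, 35], [0, 0, 0], 0.6], [[0, 0, 25], [0, 0, 0], 0.6]]}}

```text
time: 13.85
ee_pos: [0.5378, -0.3432, 0.1906]
ee_rot: [1.0, -0.018, -0.004, -0.002]
ft_force: [0.0, 0.9, -0.9]
width: 0.601
grip_force: 0.0
```

```bash
python3 -c "
from h import *
go(.546,-.344,.099,-1.6)
t=shot('top')
for a,r,c in blobs(t,(5,120,60),(15,255,255),20):print(r,ray(t,r[0],.099))"
```

```text
at [ 0.5378 -0.3432  0.1906] yaw -2.09 f [ 0.   0.9 -0.9] w 0.601 t 13.8
shift [ 8.9  0.8 91.5] then turn [-0.003  0.008 -0.009]
((580.1000366210938, 387.800048828125), (33.09380340576172, 12.074767112731934), 26.56505012512207) [[ 0.01544638 -0.604515    0.099     ]]
((585.5994873046875, 346.8450012207031), (38.98617935180664, 61.421321868896484), 12.724353790283203) [[ 0.12304533 -0.62360374  0.099     ]]
((573.3845825195312, 187.9230499267578), (11.094003677368164, 18.859806060791016), 33.6900634765625) [[ 0.54885522 -0.60930097  0.099     ]]
((117.43230438232422, 173.96893310546875), (5.3636884689331055, 38.97835922241211), 88.09085083007812) [[0.61623708 0.63879606 0.099     ]]
((118.5, 160.5), (5.0, 41.0), 90.0) [[0.65375125 0.63563123 0.099     ]]
((592.9295043945312, 228.8870086669922), (52.3663330078125, 157.98167419433594), 9.050722122192383) [[ 0.43708653 -0.65663228  0.099     ]]
((382.5, 136.5), (9.0, 5.0), 90.0) [[ 0.70213443 -0.09789045  0.099     ]]
```

{"api": "send_rows", "payload": {"plan": [[[6, 0, 30], [0, 0, 0.01], 0.6], [[0, 0, 30], [0, 0, 0], 0.6], [[0, 0, 15], [0, 0, 0], 0.6], [[0, 0, 8], [0, 0, 0], 0.6], [[0, 0, 0], [0, 0, 0], 0.6]]}}

```text
time: 14.32
ee_pos: [0.5464, -0.3417, 0.1103]
ee_rot: [1.0, -0.021, -0.003, -0.001]
ft_force: [0.3, 0.4, 0.9]
width: 0.6
grip_force: 0.0
```

```bash
python3 -c "
from h import *
go(.546,-.344,.097,-1.6)"
```

```text
at [ 0.5464 -0.3417  0.1103] yaw -2.41 f [0.3 0.4 0.9] w 0.6 t 14.3
shift [-0.3  2.4 13.3] then turn [-0.003  0.005 -0.014]
```

{"api": "send_rows", "payload": {"plan": [[[0, 2, 7], [0, 0, -0.014], 0.6], [[0, 0, 5], [0, 0, 0], 0.6], [[0, 0, 0], [0, 0, 0], 0.3], [[0, 0, 0], [0, 0, 0], 0.1], [[0, 0, 0], [0, 0, 0], 0]], "squeeze": 30}}

```text
time: 14.73
ee_pos: [0.5485, -0.3449, 0.1017]
ee_rot: [1.0, -0.014, 0.001, 0.0]
ft_force: [0.2, 0.6, 0.7]
width: 0.433
grip_force: 0.0
```

{"api": "send_rows", "payload": {"plan": [[[0, 0, 0], [0, 0, 0], 0], [[0, 0, 0], [0, 0, 0], 0], [[0, 0, 0], [0, 0, 0], 0], [[0, 0, 0], [0, 0, 0], 0], [[0, 0, 0], [0, 0, 0], 0]]}}

```text
time: 15.15
ee_pos: [0.5481, -0.3447, 0.101]
ee_rot: [1.0, -0.014, 0.0, 0.0]
ft_force: [-0.1, 1.5, 0.1]
width: 0.075
grip_force: 0.0
```

```bash
python3 -c "
from h import *
go(.543,-.442,.098,-1.6);print(pose()[0]['grip_force'])"
```

```text
at [ 0.5481 -0.3447  0.101 ] yaw -1.61 f [-0.1  1.5  0.1] w 0.075 t 15.2
shift [-2.3 97.4  3. ] then turn [ 0. -0. -0.]
0.0
```

{"api": "send_rows", "payload": {"plan": [[[0, 0, 0], [0, 0, 0], 0], [[0, 0, 0], [0, 0, 0], 0]]}}

```text
time: 15.32
ee_pos: [0.548, -0.3446, 0.1009]
ee_rot: [1.0, -0.014, -0.0, -0.0]
ft_force: [-0.1, 0.0, -0.2]
width: 0.005
grip_force: 0.0
```

```bash
python3 -c "
from h import *
go(.543,-.442,.098,-1.6);print(pose()[0]['grip_force'])
t=shot('top');s=shot('side')
a=cv2.resize(t['image'][120:260,400:600,::-1],(400,280),interpolation=2)
b=cv2.resize(s['image'][200:380,260:440,::-1],(400,400),interpolation=2)[:400]
cv2.imwrite('pics/d9.png',np.hstack([cv2.copyMakeBorder(a,0,120,0,0,0),b]))"
```

```text
at [ 0.548  -0.3446  0.1009] yaw -1.61 f [-0.1  0.  -0.2] w 0.005 t 15.3
shift [-2.3 97.5  2.8] then turn [-0.  0. -0.]
0.0
```

View pics/d9.png

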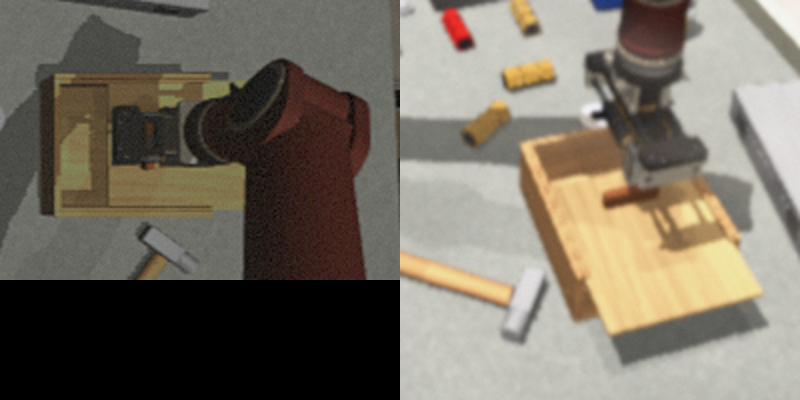

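```bash
python3 -c "
from h import *
s=shot('side');t=shot('top')
X=np.array([[.548,-.3446,.1009],[.548,-.3446,.084],[.512,-.343,.099],[.58,-.345,.099],[.548,-.3446,.165]])
print(((proj(s,X)-[260,200])*2.222).round(0).tolist(),((proj(t,X)-[400,120])*2).round(0).tolist())"
```

```text
[[232.0, 185.0], [231.0, 195.0], [203.0, 192.0], [256.0, 181.0], [237.0, 146.0]] [[150.0, 141.0], [145.0, 142.0], [150.0, 167.0], [149.0, 117.0], [171.0, 137.0]]
```

The picture shows the jaws shut just above the bar, which is at side crop (632,195) and hasn't moved. I'll reopen and go lower.

{"api": "send_rows", "payload": {"plan": [[[0, 0, 0], [0, 0, 0], 0.6], [[0, 0, 0], [0, 0, 0], 0.6], [[0, 0, 0], [0, 0, 0], 0.6], [[0, 0, 0], [0, 0, 0], 0.6], [[0, 0, 0], [0, 0, 0], 0.6]]}}

```text
time: 15.93
ee_pos: [0.548, -0.3446, 0.1009]
ee_rot: [1.0, -0.014, 0.0, -0.0]
ft_force: [-0.4, -0.1, 0.3]
width: 0.312
grip_force: 0.0
```

{"api": "send_rows", "payload": {"plan": [[[0, 0, 0], [0, 0, 0], 0.6], [[0, 0, 0], [0, 0, 0], 0.6], [[0, 0, 3], [0, 0, 0], 0.6], [[0, 0, 3], [0, 0, 0], 0.6], [[0, 0, 0], [0, 0, 0], 0.6]]}}

```text
time: 16.35
ee_pos: [0.5474, -0.3443, 0.094]
ee_rot: [1.0, -0.014, -0.001, -0.0]
ft_force: [0.2, 0.3, 0.1]
width: 0.591
grip_force: 0.0
```

```bash
python3 -c "
from h import *
go(.543,-.442,.09,-1.6)
s=shot('side');t=shot('top')
a=cv2.resize(s['image'][255:315,325:405,::-1],(720,540),interpolation=2)
cv2.imwrite('pics/d10.png',a)
h=cv2.cvtColor(t['image'],cv2.COLOR_RGB2HSV);m=cv2.inRange(h,(3,110,40),(15,255,255))[175:215,462:492];print(np.argwhere(m)[:].min(0)+[175,462],np.argwhere(m).max(0)+[175,462])"
```

```text
at [ 0.5474 -0.3443  0.094 ] yaw -1.62 f [0.2 0.3 0.1] w 0.591 t 16.4
shift [-1.7 97.8  3.9] then turn [-0.001  0.001 -0.   ]
[203 474] [204 476]
```

{"api": "send_rows", "payload": {"plan": [[[0, 0, 0], [0, 0, 0], 0], [[0, 0, 0], [0, 0, 0], 0], [[0, 0, 0], [0, 0, 0], 0], [[0, 0, 0], [0, 0, 0], 0], [[0, 0, 0], [0, 0, 0], 0]]}}

```text
time: 16.87
ee_pos: [0.5481, -0.3447, 0.095]
ee_rot: [1.0, -0.014, 0.0, 0.0]
ft_force: [0.1, -0.6, 0.4]
width: 0.298
grip_force: 0.0
```

{"api": "send_rows", "payload": {"plan": [[[0, 0, 0], [0, 0, 0], 0], [[0, 0, 0], [0, 0, 0], 0], [[0, 0, 0], [0, 0, 0], 0], [[0, 0, 0], [0, 0, 0], 0], [[0, 0, 0], [0, 0, 0], 0]]}}

```text
time: 17.28
ee_pos: [0.548, -0.3447, 0.0949]
ee_rot: [1.0, -0.014, -0.0, -0.0]
ft_force: [-0.7, 0.4, 0.2]
width: 0.009
grip_force: 0.0
```

View pics/d10.png

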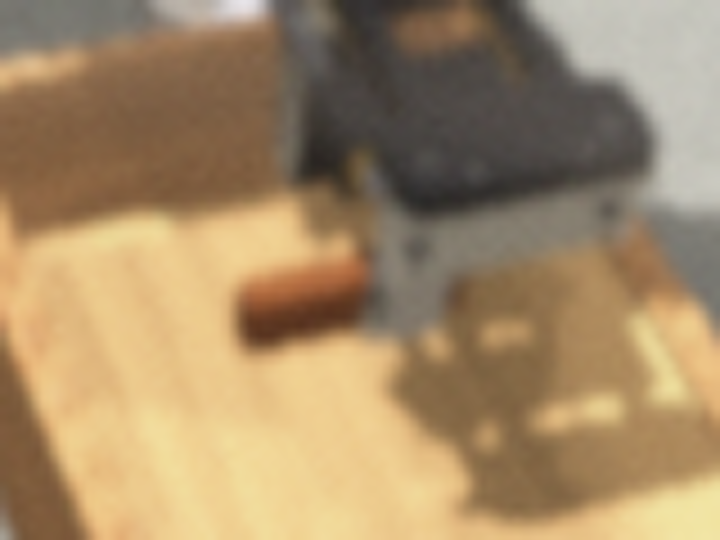

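The crop shows the open near finger's tip at (405,335), beside the right half of the bar (240–370). I'll check its height from the ray.

```bash
python3 -c "
from h import *
s=shot('side')
X=np.array([[.548,-.372,.077],[.548,-.372,.095],[.548,-.389,.077],[.548,-.389,.095],[.548,-.389,.11],[.512,-.343,.099],[.58,-.345,.099],[.512,-.351,.075]])
print(((proj(s,X)-[325,255])*9).round(0).tolist())
c=-np.array(s['R']).T@s['t'];P=ray(s,[[370,292]],0)[0]
for y in(-.372,-.38,-.389):
  k=(y-c[1])/(P[1]-c[1]);print(c+k*(P-c))
go(.548,-.3447,.09,-1.6)"
```

```text
[[386.0, 380.0], [391.0, 338.0], [410.0, 424.0], [416.0, 382.0], [422.0, 345.0], [238.0, 283.0], [454.0, 237.0], [243.0, 360.0]]
[ 0.55220737 -0.372       0.09555036]
[ 0.54745421 -0.38        0.10567054]
[ 0.5421069  -0.389       0.11705576]
at [ 0.548  -0.3446  0.0949] yaw -1.61 f [ 0.5 -0.3 -0.5] w 0.003 t 17.3
shift [-0.   0.1  4.9] then turn [-0.  0. -0.]
```

Optically, the open fingertips are about 10 to 25 mm higher than nominal. I'll reopen and lower in small steps, watching the force.

{"api": "send_rows", "payload": {"plan": [[[0, 0, 0], [0, 0, 0], 0.6], [[0, 0, 0], [0, 0, 0], 0.6], [[0, 0, 0], [0, 0, 0], 0.6], [[0, 0, 0], [0, 0, 0], 0.6], [[0, 0, 0], [0, 0, 0], 0.6]]}}

```text
time: 17.75
ee_pos: [0.548, -0.3446, 0.0949]
ee_rot: [1.0, -0.014, 0.0, -0.0]
ft_force: [-0.0, 0.1, -0.3]
width: 0.314
grip_force: 0.0
```

{"api": "send_rows", "payload": {"plan": [[[0, 0, 0], [0, 0, 0], 0.5], [[0, 0, 0], [0, 0, 0], 0.5], [[0, 0, 2], [0, 0, 0], 0.5], [[0, 0, 2], [0, 0, 0], 0.5], [[0, 0, 0], [0, 0, 0], 0.5]]}}

```text
time: 18.17
ee_pos: [0.5477, -0.3444, 0.0903]
ee_rot: [1.0, -0.014, -0.0, -0.0]
ft_force: [-0.4, 0.9, -0.4]
width: 0.498
grip_force: 0.0
```

{"api": "send_rows", "payload": {"plan": [[[0, 0, 2], [0, 0, 0], 0.5], [[0, 0, 2], [0, 0, 0], 0.5], [[0, 0, 0], [0, 0, 0], 0.5], [[0, 0, 0], [0, 0, 0], 0.5]]}}

```text
time: 18.5
ee_pos: [0.5479, -0.3446, 0.0867]
ee_rot: [1.0, -0.014, -0.0, -0.0]
ft_force: [0.8, 0.3, 0.5]
width: 0.5
grip_force: 0.0
```

{"api": "send_rows", "payload": {"plan": [[[0, 0, 2], [0, 0, 0], 0.5], [[0, 0, 2], [0, 0, 0], 0.5], [[0, 0, 2], [0, 0, 0], 0.5], [[0, 0, 0], [0, 0, 0], 0.5], [[0, 0, 0], [0, 0, 0], 0.5]]}}

```text
time: 18.92
ee_pos: [0.5479, -0.3446, 0.0807]
ee_rot: [1.0, -0.014, -0.0, -0.0]
ft_force: [0.0, -0.1, 0.5]
width: 0.5
grip_force: 0.0
```

{"api": "send_rows", "payload": {"plan": [[[0, 0, 2], [0, 0, 0], 0.5], [[0, 0, 2], [0, 0, 0], 0.5], [[0, 0, 0], [0, 0, 0], 0.5], [[0, 0, 0], [0, 0, 0], 0.5]]}}

```text
time: 19.25
ee_pos: [0.5479, -0.3446, 0.0767]
ee_rot: [1.0, -0.014, -0.0, -0.0]
ft_force: [0.1, 0.0, 0.3]
width: 0.501
grip_force: 0.0
```

{"api": "send_rows", "payload": {"plan": [[[0, 0, 0], [0, 0, 0], 0], [[0, 0, 0], [0, 0, 0], 0], [[0, 0, 0], [0, 0, 0], 0], [[0, 0, 0], [0, 0, 0], 0], [[0, 0, 0], [0, 0, 0], 0]]}}

```text
time: 19.67
ee_pos: [0.548, -0.3447, 0.077]
ee_rot: [1.0, -0.014, 0.0, 0.0]
ft_force: [-0.2, 0.8, -1.0]
width: 0.193
grip_force: 0.0
```

{"api": "send_rows", "payload": {"plan": [[[0, 0, 0], [0, 0, 0], 0], [[0, 0, 0], [0, 0, 0], 0], [[0, 0, 0], [0, 0, 0], 0], [[0, 0, 0], [0, 0, 0], 0]]}}

```text
time: 20.0
ee_pos: [0.548, -0.345, 0.077]
ee_rot: [1.0, -0.014, 0.0, 0.0]
ft_force: [0.1, -1.1, -0.5]
width: 0.124
grip_force: 30.0
```

Gripped the bar. Now I'll slide the lid open.

{"api": "send_rows", "payload": {"plan": [[[0, 8, 0], [0, 0, 0], 0], [[0, 18, 0], [0, 0, 0], 0], [[0, 20, 0], [0, 0, 0], 0], [[0, 20, 0], [0, 0, 0], 0], [[0, 18, 0], [0, 0, 0], 0]]}}

```text
time: 20.42
ee_pos: [0.5461, -0.4278, 0.077]
ee_rot: [1.0, -0.014, 0.0, -0.002]
ft_force: [0.9, 3.0, 2.0]
width: 0.123
grip_force: 30.0
```

{"api": "send_rows", "payload": {"plan": [[[0, 4, 0], [0, 0, 0], 0], [[0, 3, 0], [0, 0, 0], 0], [[0, 2, 0], [0, 0, 0], 0], [[0, 0, 0], [0, 0, 0], 0]]}}

```text
time: 20.75
ee_pos: [0.5459, -0.4367, 0.077]
ee_rot: [1.0, -0.014, 0.0, -0.0]
ft_force: [1.1, 1.9, 0.9]
width: 0.125
grip_force: 30.0
```

{"api": "send_rows", "payload": {"plan": [[[0, 2, 0], [0, 0, 0], 0], [[0, 2, 0], [0, 0, 0], 0], [[0, 0, 0], [0, 0, 0], 0.5], [[0, 0, 0], [0, 0, 0], 0.5], [[0, 0, 0], [0, 0, 0], 0.5]]}}

```text
time: 21.17
ee_pos: [0.5443, -0.4426, 0.0766]
ee_rot: [1.0, -0.015, -0.001, 0.001]
ft_force: [0.2, 0.2, -0.8]
width: 0.29
grip_force: 0.0
```

{"api": "send_rows", "payload": {"plan": [[[0, 0, -15], [0, 0, 0], 0.5], [[0, 0, -30], [0, 0, 0], 1], [[0, 0, -35], [0, 0, 0], 1], [[0, 0, -35], [0, 0, 0], 1], [[0, -15, -10], [0, 0, 0], 1]]}}

```text
time: 21.58
ee_pos: [0.546, -0.433, 0.2082]
ee_rot: [1.0, -0.017, 0.004, 0.005]
ft_force: [0.1, -1.5, 1.1]
width: 0.654
grip_force: 0.0
```

```bash
python3 coup.py|grep -E "coup (1..|2..) |at|shift"; python3 - <<'E'
from h import *
s=shot('side')
for a,r,c in blobs(s,(5,120,60),(15,255,255),40):
  if 300<r[0][0]<460 and 250<r[0][1]<340:print('bar?',r,ray(s,r[0],.099))
go(.436,-.104,.2,125)
E
```

```text
at [ 0.546  -0.433   0.2082] yaw -1.95 f [ 0.1 -1.5  1.1] w 0.654 t 21.6
shift [0. 0. 0.] then turn [ 0.011 -0.007 -0.027]
coup 214 [383.1 232.1] [ 0.4364 -0.1041] len [0.031 0.076] yaw 34.1
coup 265 [ 86.5 223.4] [0.4807 0.7771] len [0.04  0.132] yaw 8.5
coup 214 [353.7 202. ] [ 0.5268 -0.0202] len [0.03  0.073] yaw 3.0
coup 223 [305. 189.] [0.5684 0.1227] len [0.071 0.03 ] yaw 88.7
coup 147 [ 73.3 181.9] [0.6057 0.8171] len [0.08  0.129] yaw 8.9
bar? ((378.2647705078125, 315.058837890625), (8.9738187789917, 28.619203567504883), 75.96376037597656) [[ 0.53913469 -0.44777806  0.099     ]]
bar? ((394.4722900390625, 291.53924560546875), (47.143856048583984, 13.600113868713379), 35.21759033203125) [[ 0.61197643 -0.39207705  0.099     ]]
bar? ((329.79754638671875, 307.2780456542969), (74.63634490966797, 10.382840156555176), 68.4046859741211) [[ 0.43446994 -0.39041362  0.099     ]]
bar? ((339.4795227050781, 274.7254333496094), (50.15679931640625, 14.576254844665527), 5.194429397583008) [[ 0.49716223 -0.29464522  0.099     ]]
at [ 0.5478 -0.4254  0.2054] yaw -1.48 f [ 0.6  0.2 -0.5] w 0.734 t 21.7
shift [-120.1 -318.4    4. ] then turn [ 8.000e-03 -1.000e-03 -2.208e+00]
```

{"api": "send_rows", "payload": {"plan": [[[-13, -35, 0], [0, 0, 0], 1], [[-13, -35, 0], [0, 0, 0], 1], [[-13, -35, 0], [0, 0, 0], 1], [[-13, -35, 0], [0, 0, 0], 1], [[-13, -35, 0], [0, 0, 0], 1]]}}

```text
time: 22.1
ee_pos: [0.4832, -0.248, 0.1996]
ee_rot: [1.0, -0.014, -0.002, -0.001]
ft_force: [0.3, -0.7, 0.3]
width: 0.999
grip_force: 0.0
```

{"api": "send_rows", "payload": {"plan": [[[-13, -35, 0], [0, 0, 0], 1], [[-13, -35, 0], [0, 0, 0], 1], [[-13, -35, 0], [0, 0, 0], 1], [[-14, -36, 0], [0, 0, 0], 1], [[0, 0, 0], [0, 0, -0.1], 1]]}}

```text
time: 22.52
ee_pos: [0.4323, -0.099, 0.1999]
ee_rot: [0.999, 0.043, -0.004, -0.003]
ft_force: [0.4, 0.7, 0.1]
width: 0.999
grip_force: 0.0
```

{"api": "send_rows", "payload": {"plan": [[[0, 0, 0], [0, 0, -0.106], 1], [[0, 0, 0], [0, 0, -0.106], 1], [[0, 0, 0], [0, 0, -0.106], 1], [[0, 0, 0], [0, 0, -0.106], 1], [[0, 0, 0], [0, 0, -0.106], 1]]}}

```text
time: 22.93
ee_pos: [0.435, -0.1074, 0.2]
ee_rot: [0.954, 0.299, -0.002, -0.001]
ft_force: [0.4, -0.6, 0.4]
width: 1.0
grip_force: 0.0
```

```bash
python3 - <<'E'
from h import *
go(.4364,-.1041,.1,34.5);print(np.round(pose()[0]['q'],2))
E
python3 coup.py|grep -E "coup (1..|2..) "
```

```text
at [ 0.435  -0.1074  0.2   ] yaw 34.8 f [ 0.4 -0.6  0.4] w 1.0 t 22.9
shift [  3.4  -1.6 100. ] then turn [-0.003  0.003  0.005]
[ 0.35  0.33 -0.21  1.98  0.09  0.84 -0.87]
coup 139 [380.6 228.6] [ 0.4469 -0.097 ] len [0.03  0.049] yaw 32.2
coup 202 [353.5 202. ] [ 0.5267 -0.0196] len [0.03  0.072] yaw 2.0
coup 219 [305. 189.] [0.5684 0.1227] len [0.071 0.03 ] yaw 88.7
coup 129 [ 74.9 163.8] [0.6599 0.8121] len [0.042 0.099] yaw 68.1
```

{"api": "send_rows", "payload": {"plan": [[[3, -1.5, 35], [0, 0, 0], 1], [[0, 0, 40], [0, 0, 0], 1], [[0, 0, 40], [0, 0, 0], 1], [[0, 0, 40], [0, 0, 0], 1], [[0, 0, 15], [0, 0, 0], 1]]}}

```text
time: 23.4
ee_pos: [0.4337, -0.1039, 0.0268]
ee_rot: [0.955, 0.296, -0.005, -0.002]
ft_force: [-0.1, 0.1, -0.1]
width: 1.001
grip_force: 0.0
```

{"api": "send_rows", "payload": {"plan": [[[0, 0, 6], [0, 0, 0], 0.7], [[0, 0, 6], [0, 0, 0], 0.7], [[0, 0, 6], [0, 0, 0], 0.7], [[0, 0, 4], [0, 0, 0], 0.7], [[0, 0, 0], [0, 0, 0], 0.7]]}}

```text
time: 23.82
ee_pos: [0.4385, -0.1046, 0.0101]
ee_rot: [0.955, 0.296, 0.0, 0.0]
ft_force: [-0.2, 0.1, -0.2]
width: 0.716
grip_force: 0.0
```

```bash
python3 - <<'E'
from h import *
go(.4364,-.1041,.0,34.5)
E
```

```text
at [ 0.4385 -0.1046  0.0101] yaw 34.46 f [-0.2  0.1 -0.2] w 0.716 t 23.8
shift [-1.5 -1.6 10.1] then turn [ 0.001 -0.001 -0.001]
```

{"api": "send_rows", "payload": {"plan": [[[-1.5, -1, 3], [0, 0, 0], 0.7], [[0, 0, 3], [0, 0, 0], 0.7], [[0, 0, 0], [0, 0, 0], 0.7], [[0, 0, 0], [0, 0, 0], 0.7]]}}

```text
time: 24.15
ee_pos: [0.4366, -0.1046, 0.0041]
ee_rot: [0.955, 0.296, 0.0, 0.0]
ft_force: [0.1, 0.2, 0.1]
width: 0.696
grip_force: 0.0
```

{"api": "send_rows", "payload": {"plan": [[[0, 0, 2], [0, 0, 0], 0.7], [[0, 0, 1], [0, 0, 0], 0.7], [[0, 0, 0], [0, 0, 0], 0.7]]}}

```text
time: 24.4
ee_pos: [0.4364, -0.1045, 0.0008]
ee_rot: [0.955, 0.296, -0.0, -0.0]
ft_force: [0.2, -0.7, -0.8]
width: 0.699
grip_force: 0.0
```

{"api": "send_rows", "payload": {"plan": [[[0, 0, 2], [0, 0, 0], 0.7], [[0, 0, 1], [0, 0, 0], 0.7], [[0, 0, 0], [0, 0, 0], 0.7]]}}

```text
time: 24.65
ee_pos: [0.4363, -0.1045, -0.0023]
ee_rot: [0.955, 0.296, -0.0, -0.0]
ft_force: [-0.1, -0.2, 0.4]
width: 0.698
grip_force: 0.0
```

{"api": "send_rows", "payload": {"plan": [[[0, 0, 2], [0, 0, 0], 0.7], [[0, 0, 1], [0, 0, 0], 0.7], [[0, 0, 0], [0, 0, 0], 0.7]]}}

```text
time: 24.9
ee_pos: [0.4363, -0.1045, -0.0053]
ee_rot: [0.955, 0.296, -0.0, -0.0]
ft_force: [-0.3, 0.6, -0.5]
width: 0.699
grip_force: 0.0
```

{"api": "send_rows", "payload": {"plan": [[[0, 0, 2], [0, 0, 0], 0.7], [[0, 0, 1], [0, 0, 0], 0.7], [[0, 0, 0], [0, 0, 0], 0.7]]}}

```text
time: 25.15
ee_pos: [0.4363, -0.1045, -0.0083]
ee_rot: [0.955, 0.296, -0.0, -0.0]
ft_force: [0.5, -0.1, 0.2]
width: 0.7
grip_force: 0.0
```

{"api": "send_rows", "payload": {"plan": [[[0, 0, 2], [0, 0, 0], 0.7], [[0, 0, 1], [0, 0, 0], 0.7], [[0, 0, 0], [0, 0, 0], 0.7]]}}

```text
time: 25.4
ee_pos: [0.4365, -0.1045, -0.0086]
ee_rot: [0.955, 0.296, 0.0, 0.001]
ft_force: [-3.3, 0.7, 27.1]
width: 0.699
grip_force: 13.4
```

{"api": "send_rows", "payload": {"plan": [[[0, 0, 2], [0, 0, 0], 0.7], [[0, 0, 0], [0, 0, 0], 0.7], [[0, 0, 0], [0, 0, 0], 0.7]]}}

```text
time: 25.65
ee_pos: [0.4365, -0.1045, -0.0087]
ee_rot: [0.955, 0.296, 0.001, 0.001]
ft_force: [-6.1, 1.0, 46.3]
width: 0.697
grip_force: 23.4
```

Table contact comes at a reported z of -0.0086, so the reported z is about 25.6 mm low. I'll back off and close.

{"api": "send_rows", "payload": {"plan": [[[0, 0, -8], [0, 0, 0], 0.7], [[0, 0, 0], [0, 0, 0], 0.7], [[0, 0, 0], [0, 0, 0], 0], [[0, 0, 0], [0, 0, 0], 0], [[0, 0, 0], [0, 0, 0], 0]], "squeeze": 35}}

```text
time: 26.07
ee_pos: [0.4361, -0.1044, -0.0056]
ee_rot: [0.955, 0.296, -0.0, -0.0]
ft_force: [-0.4, 0.2, -0.7]
width: 0.532
grip_force: 0.0
```

{"api": "send_rows", "payload": {"plan": [[[0, 0, 0], [0, 0, 0], 0], [[0, 0, 0], [0, 0, 0], 0], [[0, 0, 0], [0, 0, 0], 0], [[0, 0, 0], [0, 0, 0], 0], [[0, 0, 0], [0, 0, 0], 0]]}}

```text
time: 26.48
ee_pos: [0.4361, -0.1044, -0.0054]
ee_rot: [0.955, 0.296, -0.0, -0.0]
ft_force: [-0.6, 0.4, -1.0]
width: 0.356
grip_force: 35.0
```

```bash
python3 - <<'E'
from h import *
o,p,R=pose();go(p[0],p[1],.17,-1.6);print(o['grip_force'])
E
```

```text
at [ 0.4361 -0.1044 -0.0054] yaw 34.49 f [-0.6  0.4 -1. ] w 0.356 t 26.5
shift [-1.000e-01 -1.000e-01 -1.754e+02] then turn [-0.001  0.001  0.63 ]
34.99831035733223
```

{"api": "send_rows", "payload": {"plan": [[[0, 0, -20], [0, 0, 0], 0], [[0, 0, -36], [0, 0, 0.12], 0], [[0, 0, -38], [0, 0, 0.12], 0], [[0, 0, -38], [0, 0, 0.12], 0], [[0, 0, -36], [0, 0, 0.12], 0]]}}

```text
time: 26.9
ee_pos: [0.4358, -0.1042, 0.1647]
ee_rot: [0.998, 0.058, -0.0, -0.001]
ft_force: [1.0, -0.9, -3.1]
width: 0.355
grip_force: 35.0
```

{"api": "send_rows", "payload": {"plan": [[[0, 0, 0], [0, 0, 0.12], 0], [[0, 0, 0], [0, 0, 0.03], 0], [[0, 0, 0], [0, 0, 0], 0]]}}

```text
time: 27.15
ee_pos: [0.4362, -0.1043, 0.1635]
ee_rot: [1.0, -0.014, 0.0, 0.0]
ft_force: [-1.4, -0.5, -1.4]
width: 0.351
grip_force: 35.0
```

```bash
python3 - <<'E'
from h import *
o,p,R=pose();go(.500,-.282,.12,-1.6);print(o['grip_force'])
E
```

```text
at [ 0.4362 -0.1043  0.1635] yaw -1.62 f [-1.4 -0.5 -1.4] w 0.351 t 27.1
shift [ 68.8 175.8  43.5] then turn [ 0.    -0.001 -0.   ]
34.99903745949268
```

{"api": "send_rows", "payload": {"plan": [[[13, 34, 0], [0, 0, 0], 0], [[14, 36, 0], [0, 0, 0], 0], [[14, 36, 0], [0, 0, 0], 0], [[14, 36, 0], [0, 0, 0], 0], [[14, 34, 0], [0, 0, 0], 0]]}}

```text
time: 27.57
ee_pos: [0.4999, -0.2842, 0.1618]
ee_rot: [1.0, -0.014, -0.001, -0.0]
ft_force: [0.8, -0.0, -1.2]
width: 0.352
grip_force: 35.0
```

{"api": "send_rows", "payload": {"plan": [[[0, 0, 10], [0, 0, 0], 0], [[0, 0, 30], [0, 0, 0], 0], [[0, 0, 30], [0, 0, 0], 0], [[0, 0, 15], [0, 0, 0], 0], [[0, 0, 0], [0, 0, 0], 0]]}}

```text
time: 27.98
ee_pos: [0.4978, -0.2806, 0.0737]
ee_rot: [1.0, -0.013, -0.004, -0.002]
ft_force: [-0.3, 0.4, -0.9]
width: 0.357
grip_force: 35.0
```

```bash
python3 - <<'E'
from h import *
o,p,R=pose();go(.500,-.282,.02,-1.6);print(o['grip_force'])
E
```

```text
at [ 0.4978 -0.2806  0.0737] yaw -1.54 f [-0.3  0.4 -0.9] w 0.357 t 28.0
shift [ 2.7  1.5 53.6] then turn [-0.004  0.008  0.001]
34.999238178133965
```

{"api": "send_rows", "payload": {"plan": [[[6, 1, 15], [0, 0, 0], 0], [[0, 0, 20], [0, 0, 0], 0], [[0, 0, 18], [0, 0, 0], 0], [[0, 0, 0], [0, 0, 0], 0], [[0, 0, 0], [0, 0, 0], 0.5]]}}

```text
time: 28.4
ee_pos: [0.506, -0.2831, 0.0248]
ee_rot: [1.0, -0.014, -0.001, -0.0]
ft_force: [0.2, 0.8, 0.4]
width: 0.386
grip_force: 0.0
```

{"api": "send_rows", "payload": {"plan": [[[0, 0, 0], [0, 0, 0], 0.52], [[0, 0, 0], [0, 0, 0], 0.52], [[0, 0, -25], [0, 0, 0], 0.52], [[0, 0, -38], [0, 0, 0], 0.6], [[0, 0, -38], [0, 0, 0], 0.8]]}}

```text
time: 28.82
ee_pos: [0.5062, -0.2834, 0.1277]
ee_rot: [1.0, -0.014, -0.0, -0.0]
ft_force: [0.7, -0.4, -0.1]
width: 0.621
grip_force: 0.0
```

{"api": "send_rows", "payload": {"plan": [[[0, -38, -25], [0, 0, 0], 1], [[0, -38, 0], [0, 0, 0], 1], [[0, -38, 0], [0, 0, 0], 1], [[0, -38, 0], [0, 0, 0], 1], [[5, -38, 0], [0, 0, 0], 1]]}}

```text
time: 29.23
ee_pos: [0.5164, -0.0956, 0.1508]
ee_rot: [1.0, -0.015, 0.001, 0.0]
ft_force: [0.1, -0.6, 0.1]
width: 0.967
grip_force: 0.0
```

```bash
python3 coup.py|grep -E "coup (1..|2..) "; python3 - <<'E'
from h import *
go(.5267,-.0197,.1,2.2)
E
```

```text
coup 134 [467.8 265. ] [ 0.336  -0.3476] len [0.124 0.021] yaw 143.1
coup 220 [305. 189.] [0.5684 0.1227] len [0.071 0.03 ] yaw 88.7
at [ 0.5188 -0.0838  0.1507] yaw -0.81 f [1.3 6.7 0. ] w 0.982 t 29.3
shift [  6.8 -63.7  51.2] then turn [-0.008 -0.004 -0.053]
```

```bash
python3 - <<'E'
from h import *
go(.5267,-.0197,.1,2.2)
s=shot('side')
for a,r,c in blobs(s,(13,120,60),(32,255,255),40):
  if 280<r[0][0]<420 and 190<r[0][1]<290:
    print(a,np.round(r[0],1),np.round(r[1],1),np.round(ray(s,r[0],.02)[0],3))
for a,r,c in blobs(s,(5,120,40),(15,255,255),30):
  if 350<r[0][0]<390 and 160<r[0][1]<200:print('rod',r)
E
```

```text
at [ 0.5188 -0.0838  0.1507] yaw -0.81 f [1.3 6.7 0. ] w 0.982 t 29.3
shift [  6.8 -63.7  51.2] then turn [-0.008 -0.004 -0.053]
230.0 [389.7 286.8] [34.4 11.4] [ 0.65  -0.311  0.02 ]
349.0 [342.  269.7] [17.  42.1] [ 0.544 -0.207  0.02 ]
152.0 [317.6 233.4] [ 8.4 21.8] [ 0.527 -0.027  0.02 ]
66.5 [314.8 205.1] [13.4  6.7] [0.568 0.127 0.02 ]
rod ((368.4847412109375, 181.8646240234375), (5.154384613037109, 18.502920150756836), 7.594643592834473)
```

{"api": "send_rows", "payload": {"plan": [[[5, -32, 0], [0, 0, -0.053], 1], [[1, -31, 0], [0, 0, 0], 1], [[0, 0, 0], [0, 0, 0], 1], [[0, 0, 30], [0, 0, 0], 1], [[0, 0, 0], [0, 0, 0], 1]]}}

```text
time: 29.75
ee_pos: [0.5206, -0.0337, 0.1169]
ee_rot: [1.0, 0.013, -0.003, -0.0]
ft_force: [-0.2, 0.4, -1.3]
width: 1.0
grip_force: 0.0
```

```bash
python3 - <<'E'
from h import *
go(.5267,-.0197,-.005,2.2)
E
python3 coup.py|grep -E "coup (...?) .*0.5[0-9]*  *-0.0"
```

```text
at [ 0.5206 -0.0337  0.1169] yaw 1.5 f [-0.2  0.4 -1.3] w 1.0 t 29.8
shift [  7.1 -13.8 121.9] then turn [-0.     0.005 -0.012]
```

{"api": "send_rows", "payload": {"plan": [[[6, -13, 0], [0, 0, -0.012], 1], [[0, 0, 30], [0, 0, 0], 1], [[0, 0, 30], [0, 0, 0], 1], [[0, 0, 20], [0, 0, 0], 1], [[0, 0, 0], [0, 0, 0], 1]]}}

```text
time: 30.22
ee_pos: [0.5271, -0.0203, 0.0367]
ee_rot: [1.0, 0.019, -0.003, -0.0]
ft_force: [-0.3, 0.6, -0.5]
width: 0.996
grip_force: 0.0
```

```bash
python3 - <<'E'
from h import *
go(.5267,-.0197,-.005,2.2)
E
```

```text
at [ 0.5271 -0.0203  0.0367] yaw 2.15 f [-0.3  0.6 -0.5] w 0.996 t 30.2
shift [-0.1 -0.5 41.7] then turn [-0.001  0.005 -0.001]
```

{"api": "send_rows", "payload": {"plan": [[[0, 0, 18], [0, 0, 0], 0.8], [[0, 0, 14], [0, 0, 0], 0.7], [[0, 0, 7], [0, 0, 0], 0.7], [[0, 0, 0], [0, 0, 0], 0.7]]}}

```text
time: 30.55
ee_pos: [0.5291, -0.0207, 0.0001]
ee_rot: [1.0, 0.018, 0.0, -0.0]
ft_force: [-0.6, 0.7, -0.1]
width: 0.765
grip_force: 0.0
```

{"api": "send_rows", "payload": {"plan": [[[0, 0, 0], [0, 0, 0], 0.7], [[0, 0, 2], [0, 0, 0], 0], [[0, 0, 0], [0, 0, 0], 0], [[0, 0, 0], [0, 0, 0], 0], [[0, 0, 0], [0, 0, 0], 0]]}}

```text
time: 30.97
ee_pos: [0.5289, -0.021, -0.0016]
ee_rot: [1.0, 0.018, 0.0, -0.0]
ft_force: [-0.1, 0.2, 0.9]
width: 0.46
grip_force: 0.0
```

{"api": "send_rows", "payload": {"plan": [[[0, 0, 0], [0, 0, 0], 0], [[0, 0, 0], [0, 0, 0], 0], [[0, 0, 0], [0, 0, 0], 0], [[0, 0, 0], [0, 0, 0], 0], [[0, 0, 0], [0, 0, 0], 0]]}}

```text
time: 31.38
ee_pos: [0.5287, -0.0211, -0.0019]
ee_rot: [1.0, 0.018, 0.0, 0.0]
ft_force: [-0.7, -1.0, 2.7]
width: 0.35
grip_force: 35.0
```

{"api": "send_rows", "payload": {"plan": [[[0, 0, -20], [0, 0, 0], 0], [[0, 0, -36], [0, 0, 0.066], 0], [[0, 0, -38], [0, 0, 0], 0], [[0, 0, -38], [0, 0, 0], 0], [[0, 0, -30], [0, 0, 0], 0]]}}

```text
time: 31.8
ee_pos: [0.5287, -0.0208, 0.1621]
ee_rot: [1.0, -0.015, 0.001, -0.0]
ft_force: [1.0, 0.5, -1.8]
width: 0.358
grip_force: 35.0
```

{"api": "send_rows", "payload": {"plan": [[[0, 38, 0], [0, 0, 0], 0], [[0, 40, 0], [0, 0, 0], 0], [[0, 40, 0], [0, 0, 0], 0], [[0, 40, 0], [0, 0, 0], 0], [[8, 38, 0], [0, 0, 0], 0]]}}

```text
time: 32.22
ee_pos: [0.5284, -0.2192, 0.1592]
ee_rot: [1.0, -0.015, -0.002, -0.0]
ft_force: [0.2, -0.4, -1.5]
width: 0.352
grip_force: 35.0
```

{"api": "send_rows", "payload": {"plan": [[[20, 34, 0], [0, 0, 0], 0], [[20, 25, 0], [0, 0, 0], 0], [[15, 0, 0], [0, 0, 0], 0], [[0, 0, 30], [0, 0, 0], 0], [[0, 0, 10], [0, 0, 0], 0]]}}

```text
time: 32.63
ee_pos: [0.5824, -0.2767, 0.1158]
ee_rot: [1.0, -0.015, -0.003, -0.002]
ft_force: [-1.1, 1.9, -1.5]
width: 0.353
grip_force: 35.0
```

```bash
python3 - <<'E'
from h import *
o,p,R=pose();go(.592,-.283,.024,-1.6);print(o['grip_force'])
E
```

```text
at [ 0.5824 -0.2767  0.1158] yaw -1.67 f [-1.1  1.9 -1.5] w 0.353 t 32.6
shift [10.3  6.3 91.7] then turn [-0.003  0.006 -0.001]
34.998463690280914
```

{"api": "send_rows", "payload": {"plan": [[[6, 4, 0], [0, 0, 0], 0], [[0, 0, 30], [0, 0, 0], 0], [[0, 0, 30], [0, 0, 0], 0], [[0, 0, 15], [0, 0, 0], 0], [[0, 0, 0], [0, 0, 0], 0]]}}

```text
time: 33.05
ee_pos: [0.587, -0.2803, 0.0412]
ee_rot: [1.0, -0.014, -0.004, -0.002]
ft_force: [-0.5, -0.0, -1.7]
width: 0.35
grip_force: 35.0
```

```bash
python3 - <<'E'
from h import *
o,p,R=pose();go(.592,-.283,.024,-1.6);print(o['grip_force'])
E
```

```text
at [ 0.587  -0.2803  0.0412] yaw -1.65 f [-0.5 -0.  -1.7] w 0.35 t 33.0
shift [ 5.3  2.6 17.1] then turn [-0.003  0.008 -0.001]
34.99820441007614
```

{"api": "send_rows", "payload": {"plan": [[[5, 2, 8], [0, 0, 0], 0], [[0, 0, 8], [0, 0, 0], 0], [[0, 0, 0], [0, 0, 0], 0], [[0, 0, 0], [0, 0, 0], 0.5], [[0, 0, 0], [0, 0, 0], 0.52]]}}

```text
time: 33.47
ee_pos: [0.5957, -0.2844, 0.0301]
ee_rot: [1.0, -0.015, 0.001, 0.0]
ft_force: [1.1, -0.6, 1.2]
width: 0.451
grip_force: 0.0
```

{"api": "send_rows", "payload": {"plan": [[[0, 0, 0], [0, 0, 0], 0.52], [[0, 0, 0], [0, 0, 0], 0.52], [[0, 0, -25], [0, 0, 0], 0.52], [[0, 0, -38], [0, 0, 0], 0.6], [[0, 0, -38], [0, 0, 0], 0.8]]}}

```text
time: 33.88
ee_pos: [0.594, -0.2836, 0.1302]
ee_rot: [1.0, -0.015, -0.001, -0.001]
ft_force: [0.3, 0.2, 1.0]
width: 0.618
grip_force: 0.0
```

{"api": "send_rows", "payload": {"plan": [[[-20, -25, -25], [0, 0, 0], 1], [[-25, -30, 0], [0, 0, 0], 1], [[-25, -30, 0], [0, 0, 0], 1], [[-8, -38, 0], [0, 0, 0], 1], [[0, -40, 0], [0, 0, 0], 1]]}}

```text
time: 34.3
ee_pos: [0.5189, -0.1193, 0.1559]
ee_rot: [1.0, -0.017, -0.0, 0.001]
ft_force: [1.1, -0.0, -0.2]
width: 0.97
grip_force: 0.0
```

{"api": "send_rows", "payload": {"plan": [[[0, -40, 0], [0, 0, -0.11], 1], [[0, 0, 0], [0, 0, -0.12], 1], [[0, 0, 0], [0, 0, -0.12], 1], [[0, 0, 0], [0, 0, -0.12], 1], [[0, 0, 0], [0, 0, -0.12], 1]]}}

```text
time: 34.72
ee_pos: [0.5231, -0.0785, 0.1555]
ee_rot: [0.96, 0.28, 0.001, 0.0]
ft_force: [-0.2, -0.7, -0.7]
width: 1.001
grip_force: 0.0
```

{"api": "send_rows", "payload": {"plan": [[[0, 0, 0], [0, 0, -0.12], 1], [[0, 0, 0], [0, 0, -0.12], 1], [[0, 0, 0], [0, 0, -0.12], 1], [[0, 0, 0], [0, 0, -0.12], 1], [[0, 0, 0], [0, 0, -0.12], 1]]}}

```text
time: 35.13
ee_pos: [0.523, -0.079, 0.1555]
ee_rot: [0.835, 0.551, 0.0, 0.001]
ft_force: [-0.8, -0.2, 0.1]
width: 1.001
grip_force: 0.0
```

```bash
python3 coup.py|grep -E "coup (1..|2..) "; python3 - <<'E'
from h import *
o,p,R=pose();go(.5684,.1227,.14,88.7);print(np.round(o['q'],2))
E
```

```text
coup 102 [472.  259.5] [ 0.3516 -0.3603] len [0.085 0.019] yaw 143.5
coup 223 [305. 189.] [0.5684 0.1227] len [0.071 0.03 ] yaw 88.7
at [ 0.5229 -0.0792  0.1553] yaw 67.03 f [0.1 0.1 0.3] w 1.001 t 35.2
shift [203.7 -36.9  15.3] then turn [ 0.001  0.    -0.378]
[ 0.31  0.51 -0.3   1.84  0.2   0.82 -0.49]
```

{"api": "send_rows", "payload": {"plan": [[[37, -15.5, 0], [0, 0, 0], 1], [[37, -15.5, 0], [0, 0, 0], 1], [[37, -15.5, 0], [0, 0, 0], 1], [[37, -15.5, 0], [0, 0, 0], 1], [[36, -15.5, 0], [0, 0, 0], 1]]}}

```text
time: 35.6
ee_pos: [0.5252, 0.1227, 0.1555]
ee_rot: [0.837, 0.547, 0.001, 0.0]
ft_force: [1.1, 0.0, 0.2]
width: 1.001
grip_force: 0.0
```

{"api": "send_rows", "payload": {"plan": [[[0, 0, 0], [0, 0, -0.095], 1], [[0, 0, 0], [0, 0, -0.095], 1], [[0, 0, 0], [0, 0, -0.095], 1], [[0, 0, 0], [0, 0, -0.093], 1], [[0, 0, 0], [0, 0, 0], 1]]}}

```text
time: 36.02
ee_pos: [0.5252, 0.1207, 0.1551]
ee_rot: [0.719, 0.695, 0.0, 0.0]
ft_force: [-0.2, 0.2, 0.0]
width: 0.998
grip_force: 0.0
```

```bash
python3 - <<'E'
from h import *
o,p,R=pose();go(.5684,.1227,-.004,88.7);print(np.round(o['q'],2))
E
```

```text
at [0.5252 0.1207 0.1551] yaw 88.13 f [-0.2  0.2  0. ] w 0.998 t 36.0
shift [  3.3  43.  159.2] then turn [ 0.001 -0.    -0.01 ]
[ 0.    0.53 -0.4   1.81  0.27  0.85 -0.56]
```

{"api": "send_rows", "payload": {"plan": [[[0, 22, 0], [0, 0, -0.01], 1], [[0, 21, 0], [0, 0, 0], 1], [[0, 0, 40], [0, 0, 0], 1], [[0, 0, 40], [0, 0, 0], 1], [[0, 0, 30], [0, 0, 0], 1]]}}

```text
time: 36.43
ee_pos: [0.5679, 0.1188, 0.0429]
ee_rot: [0.717, 0.697, -0.0, 0.0]
ft_force: [0.6, 0.3, 0.4]
width: 1.003
grip_force: 0.0
```

{"api": "send_rows", "payload": {"plan": [[[0, 0, 10], [0, 0, 0], 0.9], [[0, 0, 0], [0, 0, 0], 0.8], [[0, 0, 0], [0, 0, 0], 0.7], [[0, 0, 0], [0, 0, 0], 0.7], [[0, 0, 0], [0, 0, 0], 0.7]]}}

```text
time: 36.85
ee_pos: [0.5698, 0.1203, 0.0372]
ee_rot: [0.715, 0.699, 0.002, 0.001]
ft_force: [0.5, -0.5, -0.2]
width: 0.716
grip_force: 0.0
```

```bash
python3 - <<'E'
from h import *
o,p,R=pose();go(.5684,.119,-.004,88.7)
E
```

```text
at [0.5698 0.1203 0.0372] yaw 88.7 f [ 0.5 -0.5 -0.2] w 0.716 t 36.9
shift [-1.4 -1.6 41.2] then turn [ 0.005 -0.001 -0.   ]
```

{"api": "send_rows", "payload": {"plan": [[[-1, -1, 18], [0, 0, 0], 0.7], [[0, 0, 14], [0, 0, 0], 0.7], [[0, 0, 7], [0, 0, 0], 0.7], [[0, 0, 0], [0, 0, 0], 0.7], [[0, 0, 0], [0, 0, 0], 0.5]]}}

```text
time: 37.27
ee_pos: [0.5677, 0.1189, -0.0033]
ee_rot: [0.715, 0.699, 0.001, 0.0]
ft_force: [-0.7, -0.4, 0.6]
width: 0.665
grip_force: 0.0
```

{"api": "send_rows", "payload": {"plan": [[[0, 0, 0], [0, 0, 0], 0], [[0, 0, 0], [0, 0, 0], 0], [[0, 0, 0], [0, 0, 0], 0], [[0, 0, 0], [0, 0, 0], 0], [[0, 0, 0], [0, 0, 0], 0]]}}

```text
time: 37.68
ee_pos: [0.5684, 0.1189, -0.0034]
ee_rot: [0.715, 0.699, 0.001, 0.001]
ft_force: [1.4, -0.5, 2.3]
width: 0.351
grip_force: 35.0
```

{"api": "send_rows", "payload": {"plan": [[[0, 0, 0], [0, 0, 0], 0], [[0, 0, 0], [0, 0, 0], 0], [[0, 0, 0], [0, 0, 0], 0]]}}

```text
time: 37.93
ee_pos: [0.5684, 0.1189, -0.0035]
ee_rot: [0.715, 0.699, 0.001, 0.001]
ft_force: [2.0, -0.5, 3.6]
width: 0.355
grip_force: 35.0
```

{"api": "send_rows", "payload": {"plan": [[[0, 0, -20], [0, 0, 0], 0], [[0, 0, -36], [0, 0, 0], 0], [[0, 0, -38], [0, 0, 0], 0], [[0, 0, -38], [0, 0, 0], 0], [[0, -20, -32], [0, 0, 0], 0]]}}

```text
time: 38.35
ee_pos: [0.5492, 0.1186, 0.1612]
ee_rot: [0.716, 0.698, 0.001, 0.0]
ft_force: [1.8, -0.6, -0.6]
width: 0.355
grip_force: 35.0
```

{"api": "send_rows", "payload": {"plan": [[[-25, -25, 0], [0, 0, 0], 0], [[-40, 0, 0], [0, 0, 0], 0], [[-40, 0, 0], [0, 0, 0], 0], [[-40, 0, 0], [0, 0, 0], 0], [[-40, 0, 0], [0, 0, 0], 0]]}}

```text
time: 38.77
ee_pos: [0.5156, -0.0667, 0.1588]
ee_rot: [0.714, 0.7, -0.001, -0.002]
ft_force: [1.2, -0.4, -2.0]
width: 0.351
grip_force: 35.0
```

{"api": "send_rows", "payload": {"plan": [[[-40, 0, 0], [0, 0, 0], 0], [[-40, 0, 0], [0, 0, 0], 0], [[-40, 0, 0], [0, 0, 0], 0], [[-40, 0, 0], [0, 0, 0], 0], [[-40, 0, 0], [0, 0, 0], 0]]}}

```text
time: 39.18
ee_pos: [0.5114, -0.2663, 0.1584]
ee_rot: [0.715, 0.699, -0.001, -0.002]
ft_force: [0.5, 0.5, -1.3]
width: 0.356
grip_force: 35.0
```

{"api": "send_rows", "payload": {"plan": [[[-20, 0, 0], [0, 0, 0.12], 0], [[0, 0, 0], [0, 0, 0.12], 0], [[0, 0, 0], [0, 0, 0.12], 0], [[0, 0, 0], [0, 0, 0.12], 0], [[0, 0, 0], [0, 0, 0.12], 0]]}}

```text
time: 39.6
ee_pos: [0.5113, -0.2842, 0.1581]
ee_rot: [0.891, 0.454, -0.001, -0.002]
ft_force: [0.5, 1.0, -2.1]
width: 0.357
grip_force: 35.0
```

{"api": "send_rows", "payload": {"plan": [[[0, 0, 0], [0, 0, 0.12], 0], [[0, 0, 0], [0, 0, 0.12], 0], [[0, 0, 0], [0, 0, 0.12], 0], [[0, 0, 0], [0, 0, 0.12], 0], [[0, 0, 0], [0, 0, 0.12], 0]]}}

```text
time: 40.02
ee_pos: [0.5114, -0.2839, 0.1582]
ee_rot: [0.985, 0.171, -0.002, -0.002]
ft_force: [0.4, 0.1, -2.6]
width: 0.351
grip_force: 35.0
```

```bash
python3 - <<'E'
from h import *
o,p,R=pose();go(.545,-.348,.15,-1.6);print(np.round(o['q'],2),o['grip_force'])
E
```

```text
at [ 0.5114 -0.2839  0.1582] yaw 19.66 f [ 0.4  0.1 -2.6] w 0.351 t 40.0
shift [10.1 71.7  7.8] then turn [-0.004  0.004  0.371]
[ 0.51  0.57 -0.07  1.68  0.05  0.9  -0.8 ] 34.99271884560585
```

{"api": "send_rows", "payload": {"plan": [[[4, 24, 0], [0, 0, 0], 0], [[2, 24, 0], [0, 0, 0.12], 0], [[0, 24, 0], [0, 0, 0.12], 0], [[0, 0, 0], [0, 0, 0.12], 0], [[0, 0, 0], [0, 0, 0.01], 0]]}}

```text
time: 40.43
ee_pos: [0.5388, -0.3521, 0.1577]
ee_rot: [1.0, -0.013, -0.002, -0.001]
ft_force: [0.1, 0.2, -2.1]
width: 0.351
grip_force: 35.0
```

```bash
python3 - <<'E'
from h import *
o,p,R=pose();go(.541,-.346,.024,-1.6);print(o['grip_force'])
E
```

```text
at [ 0.5388 -0.3521  0.1577] yaw -1.49 f [ 0.1  0.2 -2.1] w 0.351 t 40.4
shift [  2.7  -5.9 133.7] then turn [-0.002  0.005  0.002]
35.00093601644039
```

{"api": "send_rows", "payload": {"plan": [[[2, -6, 20], [0, 0, 0], 0], [[0, 0, 35], [0, 0, 0], 0], [[0, 0, 35], [0, 0, 0], 0], [[0, 0, 25], [0, 0, 0], 0], [[0, 0, 0], [0, 0, 0], 0]]}}

```text
time: 40.85
ee_pos: [0.5376, -0.3405, 0.0379]
ee_rot: [1.0, -0.008, -0.007, -0.005]
ft_force: [-1.3, 0.4, -2.1]
width: 0.353
grip_force: 35.0
```

```bash
python3 - <<'E'
from h import *
o,p,R=pose();go(.541,-.346,.024,-1.6);print(o['grip_force'])
E
```

```text
at [ 0.5376 -0.3405  0.0379] yaw -0.97 f [-1.3  0.4 -2.1] w 0.353 t 40.9
shift [ 3.7  5.6 13.8] then turn [-0.01   0.014  0.011]
34.99935396015644
```

{"api": "send_rows", "payload": {"plan": [[[0, 2, 7], [0, 0, 0], 0], [[0, 0, 8], [0, 0, 0], 0], [[0, 0, 0], [0, 0, 0], 0], [[0, 0, 0], [0, 0, 0], 0.5], [[0, 0, 0], [0, 0, 0], 0.52]]}}

```text
time: 41.27
ee_pos: [0.5439, -0.3484, 0.0315]
ee_rot: [1.0, -0.01, 0.001, 0.001]
ft_force: [0.6, -0.4, -0.2]
width: 0.45
grip_force: 0.0
```

{"api": "send_rows", "payload": {"plan": [[[0, 0, 0], [0, 0, 0], 0.52], [[0, 0, 0], [0, 0, 0], 0.52], [[0, 0, -25], [0, 0, 0], 0.52], [[0, 0, -38], [0, 0, 0], 0.6], [[0, 0, -38], [0, 0, 0], 0.8]]}}

```text
time: 41.68
ee_pos: [0.542, -0.3472, 0.1314]
ee_rot: [1.0, -0.011, -0.001, -0.001]
ft_force: [0.4, -0.6, 0.4]
width: 0.616
grip_force: 0.0
```

{"api": "send_rows", "payload": {"plan": [[[-35, 0, -20], [0, 0, 0], 0.8], [[-35, 0, 0], [0, 0, 0], 0.8], [[-35, 0, 0], [0, 0, 0], 0.8], [[0, 0, 0], [0, 0, 0], 0.8]]}}

```text
time: 42.02
ee_pos: [0.4287, -0.3464, 0.1515]
ee_rot: [1.0, -0.014, -0.004, -0.0]
ft_force: [0.0, 0.6, 0.4]
width: 0.798
grip_force: 0.0
```

```bash
python3 - <<'E'
from h import *
go(.541,-.442,.15,-1.6)
for n in('top','side'):
  d=shot(n)
  for a,r,c in blobs(d,(17,150,50),(30,255,255),25):
    X=ray(d,r[0],.03)[0]
    if .42<X[0]<.68 and -.5<X[1]<.2:
      b=ray(d,cv2.boxPoints(r),.03);print(n,a,np.round(r[0],1),np.round(X[:2],3),np.round(b[:,:2],3).tolist())
  for a,r,c in blobs(d,(4,110,40),(15,255,255),30):
    X=ray(d,r[0],.099)[0]
    if .5<X[0]<.6 and -.5<X[1]<-.38: print('bar',n,np.round(r[0],1),X)
E
```

```text
at [ 0.4287 -0.3464  0.1515] yaw -1.65 f [0.  0.6 0.4] w 0.798 t 42.0
shift [115.   92.3   0.6] then turn [-0.     0.008 -0.001]
top 139.5 [465.5 193.1] [ 0.545 -0.345] [[0.581, -0.33], [0.581, -0.358], [0.51, -0.36], [0.509, -0.332]]
top 283.0 [440.8 194.6] [ 0.542 -0.273] [[0.61, -0.238], [0.619, -0.271], [0.475, -0.308], [0.466, -0.275]]
bar top [509.5 191. ] [ 0.54427301 -0.43762539  0.099     ]
side 111.0 [362.  301.9] [ 0.547 -0.346] [[0.512, -0.337], [0.588, -0.337], [0.583, -0.355], [0.508, -0.355]]
side 372.0 [352.8 284.6] [ 0.547 -0.28 ] [[0.481, -0.278], [0.619, -0.237], [0.616, -0.283], [0.482, -0.32]]
bar side [378.  314.6] [ 0.53919004 -0.44627049  0.099     ]
```

All three couplings are in the box and none is left on the worktop. Next I'll close the lid.

{"api": "send_rows", "payload": {"plan": [[[28, 23, 0], [0, 0, 0], 0.7], [[29, 24, 0], [0, 0, 0], 0.6], [[29, 23, 0], [0, 0, 0], 0.6], [[28, 22, 0], [0, 0, 0], 0.6], [[0, 0, 0], [0, 0, 0], 0.6]]}}

```text
time: 42.53
ee_pos: [0.5561, -0.4427, 0.149]
ee_rot: [1.0, -0.01, 0.003, 0.001]
ft_force: [-0.0, -1.3, -0.7]
width: 0.604
grip_force: 0.0
```

{"api": "send_rows", "payload": {"plan": [[[0, 0, 0], [0, 0, 0], 0.6], [[0, 0, 15], [0, 0, 0], 0.6], [[0, 0, 20], [0, 0, 0], 0.6], [[0, 0, 0], [0, 0, 0], 0.6], [[0, 0, 0], [0, 0, 0], 0.6]]}}

```text
time: 42.95
ee_pos: [0.5491, -0.4382, 0.1151]
ee_rot: [1.0, -0.01, -0.001, -0.001]
ft_force: [0.2, 0.8, 0.1]
width: 0.597
grip_force: 0.0
```

```bash
python3 - <<'E'
from h import *
go(.542,-.4415,.077,-1.6)
E
```

```text
at [ 0.5491 -0.4382  0.1151] yaw -1.16 f [0.2 0.8 0.1] w 0.597 t 43.0
shift [-7.   3.5 38.1] then turn [-0.002  0.002  0.008]
```

{"api": "send_rows", "payload": {"plan": [[[-6, 3, 10], [0, 0, 0.008], 0.6], [[0, 0, 15], [0, 0, 0], 0.6], [[0, 0, 11], [0, 0, 0], 0.6], [[0, 0, 0], [0, 0, 0], 0.6], [[0, 0, 0], [0, 0, 0], 0]], "squeeze": 40}}

```text
time: 43.37
ee_pos: [0.544, -0.4422, 0.0801]
ee_rot: [1.0, -0.014, 0.0, -0.0]
ft_force: [0.0, 1.0, -0.1]
width: 0.568
grip_force: 0.0
```

{"api": "send_rows", "payload": {"plan": [[[0, 0, 0], [0, 0, 0], 0], [[0, 0, 0], [0, 0, 0], 0], [[0, 0, 0], [0, 0, 0], 0], [[0, 0, 0], [0, 0, 0], 0], [[0, 0, 0], [0, 0, 0], 0]]}}

```text
time: 43.78
ee_pos: [0.5439, -0.4429, 0.0802]
ee_rot: [1.0, -0.015, 0.0, 0.0]
ft_force: [-0.1, -0.8, 0.5]
width: 0.222
grip_force: 0.0
```

{"api": "send_rows", "payload": {"plan": [[[0, 0, 0], [0, 0, 0], 0], [[0, 0, 0], [0, 0, 0], 0], [[0, 0, 0], [0, 0, 0], 0], [[0, 0, 0], [0, 0, 0], 0]]}}

```text
time: 44.12
ee_pos: [0.5439, -0.4421, 0.08]
ee_rot: [1.0, -0.014, 0.0, -0.0]
ft_force: [0.7, 2.1, 1.6]
width: 0.123
grip_force: 40.0
```

{"api": "send_rows", "payload": {"plan": [[[0, -10, 0], [0, 0, 0], 0], [[0, -20, 0], [0, 0, 0], 0], [[0, -25, 0], [0, 0, 0], 0], [[0, -25, 0], [0, 0, 0], 0], [[0, -25, 0], [0, 0, 0], 0]]}}

```text
time: 44.53
ee_pos: [0.5462, -0.3397, 0.0799]
ee_rot: [1.0, -0.015, 0.0, 0.002]
ft_force: [1.0, -4.0, -1.3]
width: 0.125
grip_force: 40.0
```

{"api": "send_rows", "payload": {"plan": [[[0, -20, 0], [0, 0, 0], 0], [[0, -15, 0], [0, 0, 0], 0], [[0, -5, 0], [0, 0, 0], 0], [[0, 0, 0], [0, 0, 0], 0], [[0, 0, 0], [0, 0, 0], 0]]}}

```text
time: 44.95
ee_pos: [0.5472, -0.2968, 0.0799]
ee_rot: [1.0, -0.015, -0.001, -0.001]
ft_force: [-2.8, 2.5, 3.6]
width: 0.128
grip_force: 40.0
```

{"api": "send_rows", "payload": {"plan": [[[0, -4, 0], [0, 0, 0], 0], [[0, -4, 0], [0, 0, 0], 0], [[0, -4, 0], [0, 0, 0], 0], [[0, -4, 0], [0, 0, 0], 0], [[0, 0, 0], [0, 0, 0], 0]]}}

```text
time: 45.37
ee_pos: [0.5475, -0.2867, 0.0799]
ee_rot: [1.0, -0.016, 0.0, 0.004]
ft_force: [-3.2, -6.4, 0.6]
width: 0.123
grip_force: 40.0
```

{"api": "send_rows", "payload": {"plan": [[[0, -3, 0], [0, 0, 0], 0], [[0, -3, 0], [0, 0, 0], 0], [[0, -2, 0], [0, 0, 0], 0], [[0, 0, 0], [0, 0, 0], 0], [[0, 0, 0], [0, 0, 0], 0]]}}

```text
time: 45.78
ee_pos: [0.5478, -0.2735, 0.0799]
ee_rot: [1.0, -0.015, -0.001, -0.0]
ft_force: [-4.4, -1.8, 5.4]
width: 0.127
grip_force: 40.0
```

{"api": "send_rows", "payload": {"plan": [[[0, -3, 0], [0, 0, 0], 0], [[0, -2, 0], [0, 0, 0], 0], [[0, -2, 0], [0, 0, 0], 0], [[0, 0, 0], [0, 0, 0], 0], [[0, 0, 0], [0, 0, 0], 0]]}}

```text
time: 46.2
ee_pos: [0.5478, -0.2734, 0.0799]
ee_rot: [1.0, -0.016, 0.0, 0.004]
ft_force: [-3.8, -9.6, 0.9]
width: 0.123
grip_force: 40.1
```

{"api": "send_rows", "payload": {"plan": [[[0, -3, 0], [0, 0, 0], 0], [[0, -2, 0], [0, 0, 0], 0], [[0, 0, 0], [0, 0, 0], 0], [[0, 0, 0], [0, 0, 0], 0], [[0, 0, 0], [0, 0, 0], 0]]}}

```text
time: 46.62
ee_pos: [0.5478, -0.2734, 0.0799]
ee_rot: [1.0, -0.018, 0.001, 0.008]
ft_force: [-2.3, -15.4, -2.0]
width: 0.127
grip_force: 40.1
```

```bash
python3 - <<'E'
from h import *
d=shot('side');t=shot('top')
print(pose()[0]['ft_force'])
for a,r,c in blobs(d,(4,110,40),(15,255,255),20):
    X=ray(d,r[0],.099)[0]
    if .48<X[0]<.6 and -.34<X[1]<-.22: print('bar',np.round(r[0],1),r[1],X)
E
```

```text
[ -2.35175765 -15.49922491  -2.42642904]
bar [346.5 269.5] (8.00367546081543, 10.429031372070312) [ 0.52262699 -0.2820432   0.099     ]
```

{"api": "send_rows", "payload": {"plan": [[[0, 4, 0], [0, 0, 0], 0], [[0, 4, 0], [0, 0, 0], 0], [[0, 0, 0], [0, 0, 0], 0.5], [[0, 0, 0], [0, 0, 0], 0.6], [[0, 0, 0], [0, 0, 0], 0.6]]}}

```text
time: 47.13
ee_pos: [0.5505, -0.2675, 0.0795]
ee_rot: [1.0, -0.014, 0.001, -0.001]
ft_force: [0.1, 0.9, -0.1]
width: 0.29
grip_force: 0.0
```

{"api": "send_rows", "payload": {"plan": [[[0, 0, 0], [0, 0, 0], 0.6], [[0, 0, 0], [0, 0, 0], 0.6], [[0, 0, -20], [0, 0, 0], 0.6], [[0, 0, -38], [0, 0, 0], 0.6], [[0, 0, -38], [0, 0, 0], 0.6]]}}

```text
time: 47.55
ee_pos: [0.5483, -0.2681, 0.1754]
ee_rot: [1.0, -0.014, -0.001, -0.001]
ft_force: [0.5, -0.0, 0.2]
width: 0.593
grip_force: 0.0
```

{"api": "send_rows", "payload": {"plan": [[[-35, 0, -20], [0, 0, 0], 0.6], [[-35, 0, 0], [0, 0, 0], 0.6], [[-35, 0, 0], [0, 0, 0], 0.6], [[0, 0, 0], [0, 0, 0], 0.6], [[0, 0, 0], [0, 0, 0], 0.6]]}}

```text
time: 47.97
ee_pos: [0.4423, -0.2663, 0.1962]
ee_rot: [1.0, -0.015, 0.0, -0.0]
ft_force: [1.1, -0.8, -0.8]
width: 0.6
grip_force: 0.0
```

```bash
python3 - <<'E'
from h import *
t=shot('top','endt');d=shot('side')
o,p,R=pose();go(*p,-1.6)
for n,q in(('top',t),('side',d)):
  for a,r,c in blobs(q,(4,110,40),(15,255,255),20):
    X=ray(q,r[0],.099)[0]
    if .48<X[0]<.6 and -.5<X[1]<-.22: print('bar',n,np.round(r[0],1),np.round(r[1],1),X)
    if 355<r[0][0]<390 and 120<r[0][1]<200:print('rod',n,r)
  for a,r,c in blobs(q,(17,150,50),(30,255,255),25):
    X=ray(q,r[0],.03)[0]
    if .3<X[0]<.9 and -.7<X[1]<.4: print('yel',n,round(a),np.round(X[:2],3))
# lid front edge at row 192
g=t['image'][185:200,400:540].mean(0).astype(int);print(g.mean(1).astype(int).tolist())
E
```

```text
at [ 0.4454 -0.2662  0.1962] yaw -1.59 f [0.5 0.1 0. ] w 0.601 t 48.1
shift [0. 0. 0.] then turn [-0.    -0.002  0.   ]
bar top [448.  191.5] [25.  4.] [ 0.54679971 -0.27178611  0.099     ]
rod top ((382.0, 136.5), (9.0, 6.0), 90.0)
bar side [353.4 315.9] [107.2  59.9] [ 0.48019005 -0.43215336  0.099     ]
bar side [353.1 268.2] [10.2 25.7] [ 0.5417085  -0.28286244  0.099     ]
bar side [348.4 259.5] [ 2.9 58.2] [ 0.54236355 -0.24750567  0.099     ]
rod side ((368.4104919433594, 181.92141723632812), (5.286548614501953, 18.63508415222168), 7.594643592834473)
yel side 55 [ 0.558 -0.41 ]
[74, 73, 74, 73, 74, 74, 75, 73, 74, 73, 74, 74, 74, 73, 74, 74, 74, 75, 76, 69, 53, 39, 37, 40, 39, 37, 39, 68, 82, 80, 79, 79, 79, 79, 79, 79, 79, 79, 78, 80, 79, 79, 80, 69, 43, 31, 44, 54, 56, 54, 74, 90, 90, 90, 88, 90, 89, 89, 89, 96, 103, 99, 88, 83, 82, 84, 83, 82, 84, 82, 82, 83, 95, 107, 111, 111, 110, 110, 110, 110, 110, 110, 111, 110, 110, 110, 109, 109, 111, 110, 110, 110, 110, 111, 109, 109, 110, 110, 110, 111, 109, 108, 110, 111, 111, 110, 109, 110, 110, 108, 109, 110, 109, 109, 110, 110, 111, 111, 110, 109, 110, 110, 109, 110, 110, 110, 107, 108, 108, 108, 107, 107, 108, 108, 108, 108, 106, 106, 107, 107]
```

```bash
python3 -c "
from bench import ctrl
print(ctrl.finish_job())"
```

```text
the job is handed in; nothing more can be done
None
```

The job is handed in: I drew the coupling out of the gap, hung the rod back in its fork, put all three couplings (only two lay on the open worktop) in the box, and pushed the lid past its ridge to the stop. My final pictures agreed, but no verdict came back; while finding the worktop height I pressed the fingertips on it with about 46 N, above the 40 N limit for the arm and gripper body if fingertips count.

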